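# Take a bore-depth reading with the tell-tale gauge

### The job

Check the depth of the blind guide tube: lift the black-handled depth gauge off its rest and slide it gently, pin first, into the tube until its collar seats against the mouth, then draw it straight back out, so that its tell-tale pin keeps the reading (the pin must not be pushed by anything else). Then present the reading: hold the gauge level and parallel to the white screen of the reading stand with the tip of the pin over the stand's pointer, at the height of the black line, touching neither screen nor pointer. Finish still holding it there, do not put it down, and leave the other things on the bench where they are.

Things in the scene. Friction and masses are not known exactly. Their poses are not given: they have to be found in the camera images.
- gauge: depth gauge, 0.15 kg, lying level on its rest. Origin on its axis in the collar's front face, +x to the tip. Black flat-sided handle x = -101 to -5 mm, 14 wide (y), 20 high (z); steel collar 28 diameter, x = -6 to 0; steel rod 10 diameter, x = 0 to 75; from the rod's end stands a brass tell-tale pin, 5.4 diameter, its round end at x = 93 when fully out
- gauge_grip (a point): middle of the gauge's handle, on the axis at x = -50 mm: where to grip it, fingers closing along the gauge's y; axes as the gauge's
- pin (a joint): how far the tell-tale pin has been pushed back into the rod, m: 0 fully out to 0.014; friction holds it where it is pushed (about 2 N to move it). Seating the collar on the tube pushes it to 0.010
- pin_tip (a point): the pin's end, on the gauge's axis at x = 93 mm minus the pin's value; axes as the gauge's
- rest: fixed aluminium rest: base 170 x 44 x 8 mm, two notched uprights 8 mm thick, 30 mm wide, at x = -94 (under the handle's end, top 53 mm high) and x = +35 (under the rod, top 59 mm). Origin on the bench under the collar, x along the gauge, whose axis lies 55 mm above the bench; it lifts straight up; only the base is below the handle between the uprights
- guide: fixed guide tube on a block and base plate (base 90 x 80 x 12 mm, x = 15 to 105 mm). Origin on the bench under the tube's mouth; +x points horizontally into the bore
- guide_mouth (a point): centre of the tube's mouth, 120 mm above the bench; x points into the bore: level, blind, 14 mm diameter, 83 mm deep, with a bell mouth 21 mm wide narrowing over the first 8 mm (rim 33 mm outside). Nothing stands in front of the mouth; block and tube reach 22 mm above the axis. The collar is seated when the gauge's origin is at this point
- stand: fixed reading stand, base 60 x 62 x 10 mm. Origin on the bench under the place for the tip; x and the white screen run level the way the gauge shall point. The upright screen (52 mm long, 4 mm thick, 150 mm high, black cross of lines) stands 31 mm to the +y side; a thin steel pointer stands at the origin, its point 102 mm above the bench
- read_mark (a point): where the pin's tip shall be held: over the pointer, 18 mm above its point, 120 mm above the bench, level with the black line; axes as the stand's
- flange_1: fixed bystander: turned steel flange, 33 mm diameter, 34 mm high, origin under its centre
- flange_2: fixed bystander: second turned steel flange of the same size
- plug: bystander: dark plug gauge lying flat, 18 x 100 x 18 mm
- block: bystander: small steel gauge block, 12 x 30 x 20 mm
- ring: bystander: steel ring gauge lying flat, 48 mm diameter, 14 mm high
- slim_block: bystander: slim steel gauge block, 9 x 30 x 10 mm

How it is judged:
By the outcome, as a careful person would: the job done as asked, in the order asked, and still so for the second after the job is handed in, while the arm keeps its last pose, push and grip.
It also fails if it takes over 48 s, if anything falls off the work surface, if the arm or the gripper's body presses on something with over 40 N, if the wrist force passes 120 N, or if a joint passes its speed limit or range.

### The arm

A 6-joint arm with a two-finger parallel gripper is mounted at the origin on a cart in front of the work surface, level with it; the furniture and walls round the work are solid. World frame = base frame: x ahead of the robot, y to its left, z up, the work surface at z = 0. Lengths are in mm, angles in rad, forces in N, time in s.
With the tool pointing down it reaches from about 375 to 975 mm from the base axis. Payload 3.8 kg.
Tool frame: the origin (TCP) lies midway between the tips of the shut fingers; the grasp point (between the pads) lies 19 mm behind it (ctrl.grip_depth is the distance from the TCP to the grasp point, in mm); y points along the fingers, x is the direction in which the jaws open and shut, and the axes are right-handed (so a half turn about y gives the same grasp; the last joint's range is limited). The gripper opens to 88 mm and grips with 3 to 60 N. Pads are 18 mm wide; open, the fingers measure 123 mm over their backs; the gripper's body (75 mm by 187 mm) begins 45 mm behind the grasp point.
Start: joints at [-1.218, 0.264, 1.604, -0, 1.274, -0.037], TCP at [256.497, -624.362, 238.706] pointing down, gripper open.
Joint ranges: [-2.63, 2.63], [-0.94, 2.18], [0.31, 2.57], [-1.31, 4.45], [0, 2.66], [-2.55, 2.55]. Speed limits (rad/s): [2.57, 2.57, 3.14, 3.14, 3.14, 3.14].

### API

Orientations are given as a rotation vector (axis times angle).
In Python, from bench import readout, capture, camera_info, ticket, ctrl gives the robot as it stands.
- The arm moves only by the tool step_arm, never from a script. Its argument "moves" is a list of rows, each a list of 3 entries, a list of its own where there are three numbers: the turn, a rotation vector about the tool's x, y, z in rad, then the shift along the tool's x, y, z in m, then the opening, from -1 (shut) to 1 (fully open). In form: [[[rx, ry, rz], [dx, dy, dz], gripper], ...]. A call has 1 to 20 rows; each row shifts and turns the commanded pose from where the row before left it, along the tool's axes as they then stand; what a row does not reach is not made up. A row lasts 1/10 s, in which the tool goes at most 50 mm and 8.59 degrees, less where a joint would pass 70% of its speed; a pose out of reach is approached as far as the arm can. A call is refused whole if a number of a shift passes 0.05 or a number of a turn 0.15, either way. A call with a gripper value outside its range is refused whole. The fingers move at their own pace and stop on an object; "force" is the grip in N (left out, the last holds). Time passes only in rows, so rows that do not move let the fingers close. It gives the time, the measured TCP pose, the force and the opening at its end, in the units of the state.
- readout.sense(): the state, without advancing time (a new reading comes with each control period).
- capture(name): name is "scene" or "top"; returns the picture (400x640x3 uint8, red, green, blue); there is no depth.
- camera_info(name): a dict with "fx", "fy", "cx", "cy" (pixels), "k1" (the pictures are not rectified: a ray, as slopes to the right and down, at radius r is drawn at 1 + k1 r^2 times it, then the intrinsics apply), "R" (3x3) and "t" (3): a world point X has camera coordinates R X + t. Camera axes: x right, y down, z forward; pixel columns grow to the right and rows downward; lengths in mm; the calibration is good to about 2 mm. A picture is of the moment at which its call begins. camera_info takes no time and is no camera call.
- ticket.close_job(): hands the job in, once; it reports no verdict.
The state is a dict: "time_s": time; "joint_positions": joint angles; "qvel": joint speeds; "joint_torque": joint torques, N m; "tcp_pos": TCP position; "ee_rot": TCP orientation; "contact_force": force on the tool from outside, world axes, zero at the start; "ft_torque": the same for the moment, N m; "finger_gap": finger opening in mm.
Only numpy, scipy, OpenCV 4.12 (cv2) and the standard library are available. Lean on these libraries where they do the work, as an engineer would, in place of code of your own. Each camera call takes 0.05 s, during which the arm holds its last target.

## Working session

There is one attempt and no reset: what is moved stays moved. The work goes in short steps, Python scripts to look and compute and a tool call to move; the robot and the scene stay as the last step left them, time stands still between calls to the robot, and variables do not carry over. Pictures are saved under pics/ and viewed, and the job is handed in when it is done.

Besides the shell and the picture viewer there is one more tool, called after "Call:" in YAML: its name, and indented under it one key for each argument. step_arm: Moves the arm, as the interface text tells. Its arguments: {"type":"object","properties":{"moves":{"type":"array","items":{"type":"array"}},"force":{"type":"number"}},"required":["moves"]}

```bash
ls; mkdir -p pics
python3 - <<'E'
from bench import readout, capture, camera_info, ticket, ctrl
import cv2
s=readout.sense(); print(s); print(ctrl.grip_depth)
for n in("scene","top"):
    print(n,camera_info(n)); im=capture(n); cv2.imwrite(f"pics/{n}0.png",im[:,:,::-1])
E
```

```text
pics
{'time_s': 0.0, 'joint_positions': array([-1.21794629e+00,  2.64743746e-01,  1.60535415e+00, -1.39569543e-05,
        1.27368807e+00, -3.68849947e-02]), 'qvel': array([-0.00120879, -0.00124426, -0.00081618, -0.00217719,  0.00034413,
        0.0012988 ]), 'joint_torque': array([-3.42205843e-03, -5.02120686e+01, -3.56871343e+01,  7.23183202e-02,
        2.93065805e-02, -1.86390362e-04]), 'tcp_pos': array([ 256.22306102, -623.72264573,  237.40505452]), 'ee_rot': array([-1.36743492,  0.91879511, -0.91585693]), 'contact_force': array([-0.11677605, -0.27489449,  0.49357633]), 'ft_torque': array([ 0.02714498, -0.0215586 ,  0.02060241]), 'finger_gap': 88.2465046459784}
18.700000000000003
scene {'fx': 418.9116207784124, 'fy': 418.9116207784124, 'cx': 316.4761532960955, 'cy': 194.89488105017958, 'k1': -0.08110641163452877, 'R': array([[ 7.74724243e-01, -6.32299122e-01,  4.09284734e-04],
       [-3.09291190e-01, -3.79523317e-01, -8.71952414e-01],
       [ 5.51490079e-01,  6.75396085e-01, -4.89590462e-01]]), 't': array([-310.24861056,  305.45343083,  746.08175476])}
top {'fx': 392.1173119549157, 'fy': 392.1173119549157, 'cx': 317.94473306681397, 'cy': 197.923136382496, 'k1': -0.005912955900521091, 'R': array([[ 1.09756412e-03, -9.99995641e-01, -2.74112942e-03],
       [-9.98692606e-01, -9.56036027e-04, -5.11093390e-02],
       [ 5.11064955e-02,  2.79364146e-03, -9.98689302e-01]]), 't': array([ 129.52466022,  487.75566325, 1052.79136787])}
```

View pics/scene0.png

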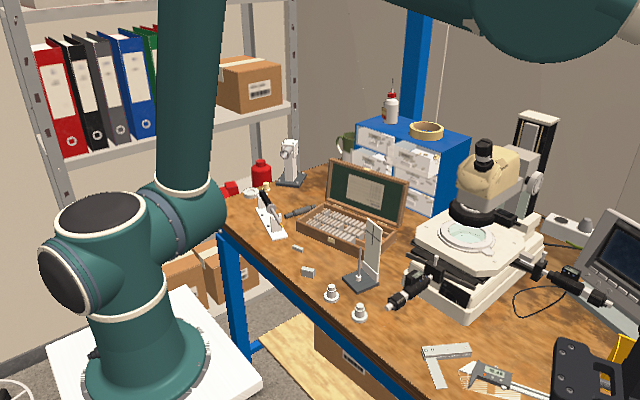

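View pics/top0.png

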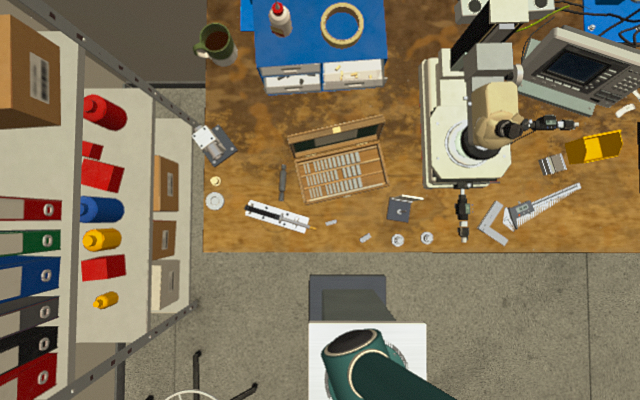

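The top view shows the gauge rest near (277,217), the guide near (213,143), the stand near (400,207), and the flanges at (397,240) and (426,239). I'll zoom in on these.

Run:
```python
import cv2
t=cv2.imread("pics/top0.png"); s=cv2.imread("pics/scene0.png")
def z(im,x0,y0,x1,y1,f,n): cv2.imwrite(n,cv2.resize(im[y0:y1,x0:x1],None,fx=f,fy=f,interpolation=cv2.INTER_CUBIC))
z(t,185,110,325,240,5.7,"pics/t_a.png")
z(t,345,180,445,255,8,"pics/t_b.png")
z(s,210,130,330,250,5,"pics/s_a.png")
z(s,320,200,400,330,4.6,"pics/s_b.png")
```

```text
(no output)
```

View pics/t_a.png

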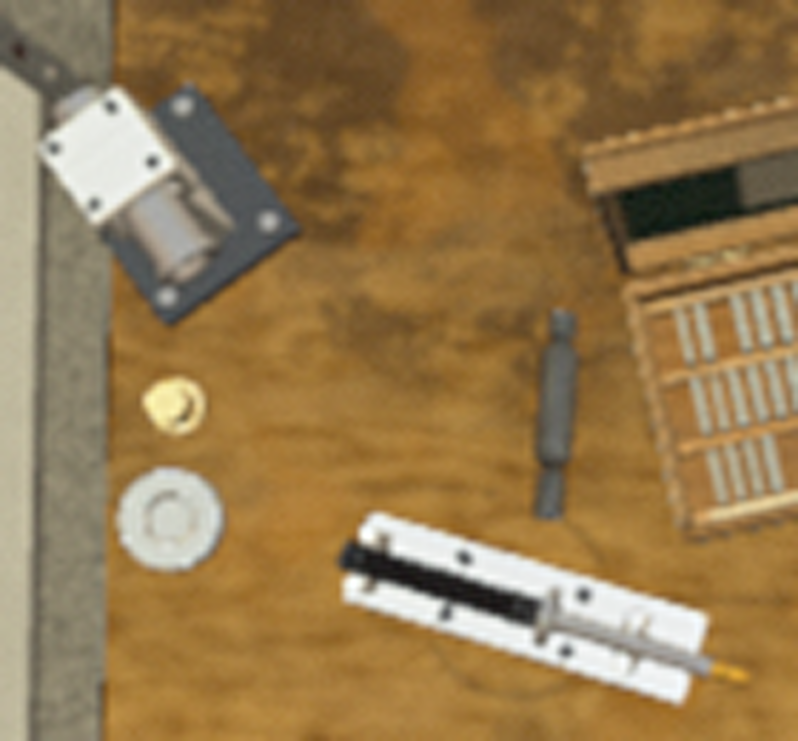

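View pics/t_b.png

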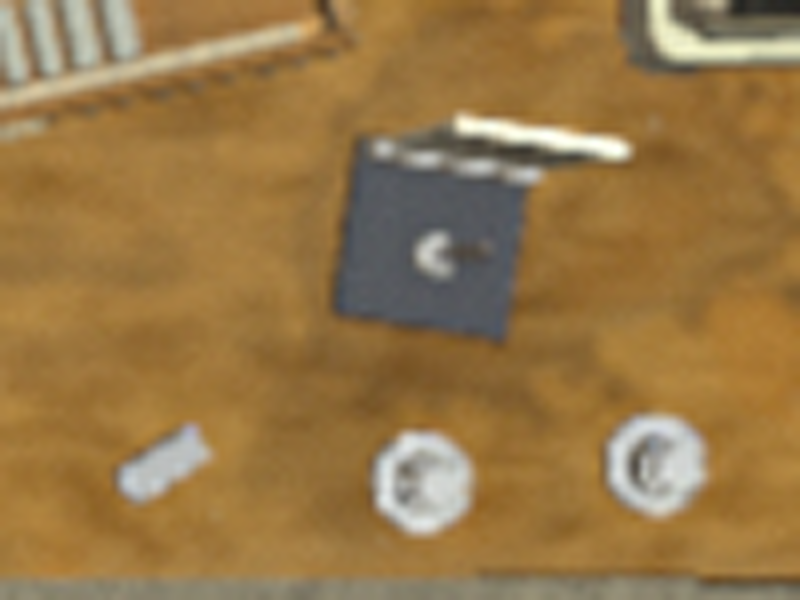

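View pics/s_a.png

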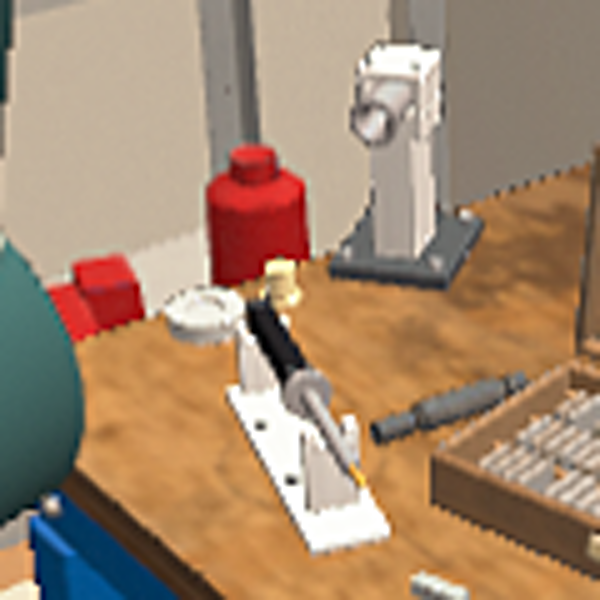

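View pics/s_b.png

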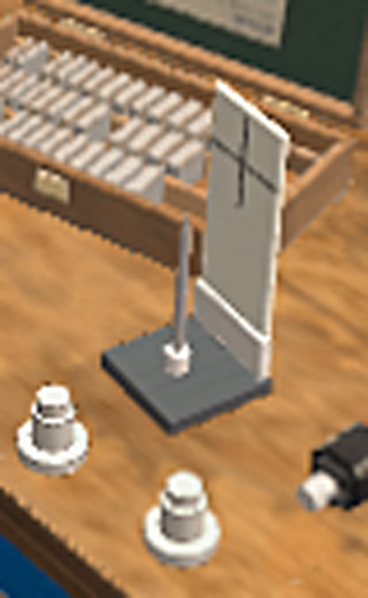

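```bash
cat > h.py <<'E'
import numpy as np, cv2
from bench import readout, capture, camera_info
from scipy.spatial.transform import Rotation as Ro
I={n:camera_info(n) for n in("scene","top")}
def ray(n,u,v):
    c=I[n]; x=(u-c["cx"])/c["fx"]; y=(v-c["cy"])/c["fy"]
    p=np.array([x,y]); q=p.copy()
    for _ in range(30): q=p/(1+c["k1"]*(q@q))
    return -c["R"].T@c["t"], c["R"].T@np.array([q[0],q[1],1])
def onz(n,u,v,z):
    o,d=ray(n,u,v); return o+d*(z-o[2])/d[2]
def proj(n,X):
    c=I[n]; p=c["R"]@np.asarray(X,float)+c["t"]; q=p[:2]/p[2]; q=q*(1+c["k1"]*(q@q))
    return np.array([q[0]*c["fx"]+c["cx"],q[1]*c["fy"]+c["cy"]])
def tri(a,b):
    o1,d1=ray("top",*a);o2,d2=ray("scene",*b)
    A=np.stack([d1,-d2],1); s=np.linalg.lstsq(A,o2-o1,rcond=None)[0]
    p,q=o1+s[0]*d1,o2+s[1]*d2
    return (p+q)/2,np.linalg.norm(p-q)
# crop px (resized by cubic, centre-aligned) -> full px
def cp(u,v,x0,y0,f): return (x0+(u+.5)/f-.5, y0+(v+.5)/f-.5)
E
python3 - <<'E'
from h import *
np.set_printoptions(precision=1,suppress=True)
A=lambda u,v:cp(u,v,185,110,5.7); B=lambda u,v:cp(u,v,345,180,8)
S=lambda u,v:cp(u,v,210,130,5); T=lambda u,v:cp(u,v,320,200,4.6)
R=Ro.from_rotvec(readout.sense()["ee_rot"]).as_matrix();print(R)
print("cams",[-I[n]["R"].T@I[n]["t"] for n in I])
print("tip",onz("top",*A(748,676),55),onz("scene",*S(361,487),55),tri(A(748,676),S(361,487)))
print("collar",onz("top",*A(546,613),55),onz("scene",*S(303,387),55))
print("handle end",onz("top",*A(343,556),55),onz("scene",*S(252,303),55))
print("rest corners",[onz("top",*A(*p),8)[:2] for p in((366,512),(708,616),(683,704),(345,603))])
print("rest corners sc",[onz("scene",*S(*p),8)[:2] for p in((312,550),(389,532),(228,392))])
print("guide base",[onz("top",*A(*p),12)[:2] for p in((299,230),(169,325),(187,85))])
print("guide base sc",[onz("scene",*S(*p),12)[:2] for p in((331,270),(446,277),(484,220))])
print("guide block top",[onz("top",*A(*p),142)[:2] for p in((40,150),(115,86),(178,152),(100,225))])
print("mouth",onz("top",*A(190,262),120),onz("scene",*S(374,121),120))
print("stand base",[onz("top",*B(*p),10)[:2] for p in((362,135),(335,315),(505,340),(530,170))])
print("stand base sc",[onz("scene",*T(*p),10)[:2] for p in((102,357),(174,425),(271,382))])
print("screen top",[onz("top",*B(*p),150)[:2] for p in((455,120),(632,150))])
print("screen top sc",[onz("scene",*T(*p),150)[:2] for p in((217,82),(290,135))])
print("pointer",onz("top",*B(490,246),102),onz("scene",*T(186,216),102))
print("fl1",onz("top",*B(422,482),0), onz("top",*B(656,465),0))
print("bench edge", onz("top",320,252,0), onz("top",204,200,0))
print("microscope", [onz("top",*p,0) for p in ((422,185),(463,240),(510,180))])
E
```

```text
[[ 0.4 -0.   0.9]
 [-0.9  0.   0.4]
 [-0.  -1.   0. ]]
cams [array([ -76.6, -584.1,  631.7]), array([ 433.2,  127. , 1076.7])]
tip [406.7 135.4  55. ] [403.8 139.9  55. ] (array([404.7, 136.8,  56.3]), np.float64(4.989064144402977))
collar [435.3 227.7  55. ] [435.2 238.5  55. ]
handle end [461.2 320.7  55. ] [464.7 335.3  55. ]
rest corners [array([483.6, 318.8]), array([434. , 154.9]), array([392.1, 166.7]), array([440. , 328.4])]
rest corners sc [array([390. , 167.2]), array([430. , 155.4]), array([440.1, 328.2])]
guide base [array([619. , 351.7]), array([573.1, 413.6]), array([689.5, 406.6])]
guide base sc [array([567.6, 409.2]), array([618.6, 355.4]), array([686.9, 403.9])]
guide block top [array([630.4, 434.3]), array([657.8, 403. ]), array([629.5, 375.9]), array([598.4, 408.4])]
mouth [586.2 375.8 120. ] [585.2 380.1 120. ]
stand base [array([492. , -65.7]), array([430.8, -56. ]), array([ 422.4, -113.7]), array([ 480.1, -122.8])]
stand base sc [array([428.5, -55.7]), array([ 422. , -113.1]), array([ 479.1, -121.2])]
screen top [array([488.7, -68. ]), array([ 479.9, -120.2])]
screen top sc [array([487.2, -64.3]), array([ 481.1, -116.4])]
pointer [452.4 -88.5 102. ] [450.2 -85.2 102. ]
fl1 [373.8 -87.    0. ] [ 379.7 -167.1    0. ]
bench edge [340.4 124.3   0. ] [482.2 443.7   0. ]
microscope [array([ 524.2, -156.4,    0. ]), array([ 373.5, -266.7,    0. ]), array([ 538.2, -399.2,    0. ])]
```

Run:
```python
from h import *
R=Ro.from_rotvec(readout.sense()["ee_rot"]).as_matrix();print(R.round(4), np.degrees(np.arctan2(R[1,0],R[0,0])))
```

```text
[[ 3.80e-01 -7.00e-04  9.25e-01]
 [-9.25e-01  1.80e-03  3.80e-01]
 [-1.90e-03 -1.00e+00  0.00e+00]] -67.66481437715947
```

Call:
step_arm:
  moves:
    - [[0,-0.1335,0],[0,0,0],0]
    - [[0,-0.1335,0],[0,0,0],0]
    - [[0,-0.1335,0],[0,0,0],0]
    - [[0,-0.1335,0],[0,0,0],0]
    - [[0,-0.1335,0],[0,0,0],0]
    - [[0,-0.1335,0],[0,0,0],0]
    - [[0,-0.1335,0],[0,0,0],0]
  force: 15

```text
time_s: 0.8
tcp_pos: [256.3, -624.0, 237.9]
ee_rot: [-1.561, 0.19, -0.189]
contact_force: [-0.4, 0.4, -0.5]
finger_gap: 44.1
```

Call:
step_arm:
  moves:
    - [[0,0.042,0],[0.004,0,0.03],0]
    - [[0,0,0],[0.004,0,0.05],0]
    - [[0,0,0],[0.004,0,0.05],0]
    - [[0,0,0],[0.004,0,0.05],0]
    - [[0,0,0],[0.004,0,0.05],0]
    - [[0,0,0],[0.004,0,0.05],0]
    - [[0,0,0],[0.004,0,0.05],0]
    - [[0,0,0],[0.004,0,0.05],0]
    - [[0,0,0],[0.004,0,0.05],0]
    - [[0,0,0],[-0.012,0,0.05],0]
    - [[0,0,0],[-0.012,0,0.05],0]
    - [[0,0,0],[-0.012,0,0.05],0]
    - [[0,0,0],[-0.012,0,0.05],0]
    - [[0,0,0],[-0.012,0,0.05],0]
    - [[0,0,0],[-0.012,0,0.05],0]
    - [[0,0,0],[-0.012,0,0.05],0]
    - [[0,0,0],[-0.012,0,0.05],0]
    - [[0,0,0],[-0.012,0,0.04],0]
    - [[0,0,0],[0,0,0.02],0]
    - [[0,0,0],[0,0,0],0]

```text
time_s: 2.8
tcp_pos: [438.3, 239.7, 238.2]
ee_rot: [-1.559, 0.224, -0.223]
contact_force: [0.2, -0.3, -0.5]
finger_gap: 43.7
```

```bash
cat > w.py <<'E'
from h import *
def st():
    s=readout.sense();R=Ro.from_rotvec(s["ee_rot"]).as_matrix()
    print("t %.2f"%s["time_s"],"tcp",s["tcp_pos"].round(1),"yaw %.2f"%np.degrees(np.arctan2(R[1,0],R[0,0])),"y",R[:,1].round(4),"F",s["contact_force"].round(2),"M",s["ft_torque"].round(2),"gap %.1f"%s["finger_gap"],"q",s["joint_positions"].round(3))
    return s,R
def goto(P):
    s,R=st(); print("delta tool",(R.T@(np.asarray(P)-s["tcp_pos"])).round(1))
def pic(n,f,x0,y0,x1,y1,k):
    im=capture(n)[:,:,::-1]; cv2.imwrite(f"pics/{f}_full.png",im)
    cv2.imwrite(f"pics/{f}.png",cv2.resize(im[y0:y1,x0:x1],None,fx=k,fy=k,interpolation=cv2.INTER_CUBIC))
E
python3 -c "
from w import *
goto([447,272,80])
pic('top','g1',185,110,325,240,4.5)
pic('scene','g2',210,130,330,250,5)
"
```

```text
t 2.80 tcp [438.3 239.7 238.2] yaw -16.31 y [-6.e-04  2.e-04 -1.e+00] F [ 0.23 -0.33 -0.54] M [-0.04 -0.01 -0.04] gap 43.7 q [ 0.45  -0.071  1.971  0.     1.243  0.735]
delta tool [ -0.6 158.2  33.5]
```

View pics/g1.png

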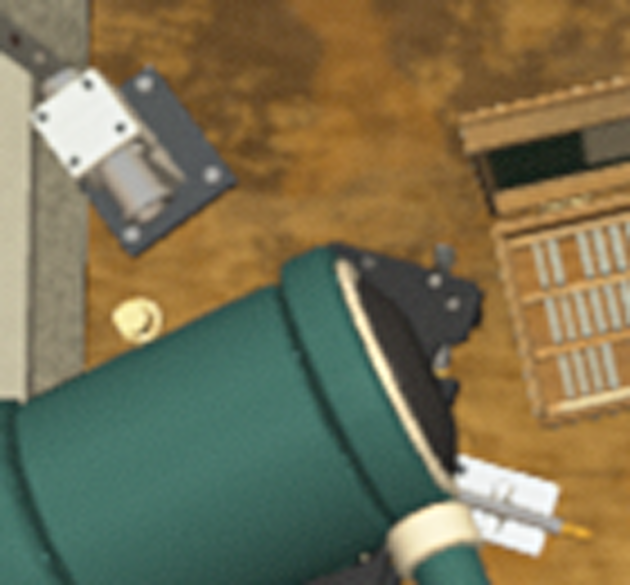

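View pics/g2.png

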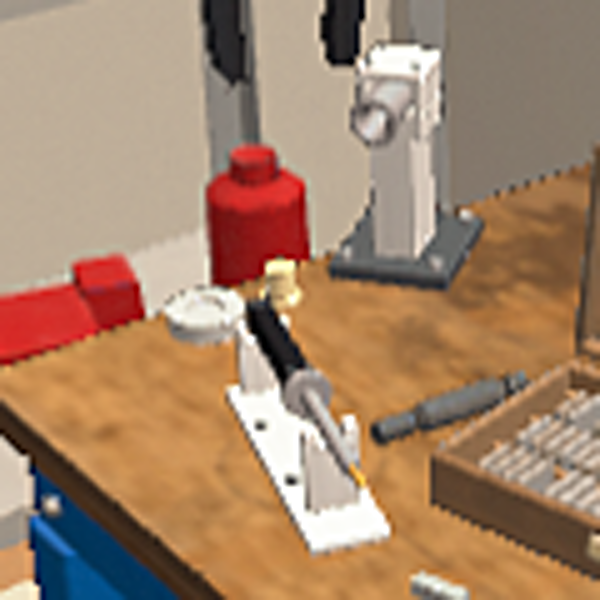

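Call:
step_arm:
  moves:
    - [[0,0,0],[0,0.03,0.0335],0]
    - [[0,0,0],[0,0.045,0],0]
    - [[0,0,0],[0,0.045,0],0]
    - [[0,0,0],[0,0.035,0],0]
    - [[0,0,0],[0,0,0],0]
    - [[0,0,0],[0,0,0],0]

```text
time_s: 3.5
tcp_pos: [447.8, 268.1, 83.8]
ee_rot: [-1.56, 0.229, -0.227]
contact_force: [0.4, -0.3, -0.1]
finger_gap: 43.9
```

```bash
python3 -c "
from w import *
goto([447,272,36.3])
pic('scene','g3',220,160,310,250,6.5)
pic('top','g3t',235,190,325,240,8)
"
```

```text
t 3.50 tcp [447.8 268.1  83.8] yaw -16.62 y [-1.4e-03 -9.0e-04 -1.0e+00] F [ 0.41 -0.29 -0.14] M [-0.01 -0.11  0.01] gap 43.9 q [ 0.492  0.129  2.074 -0.     0.941  0.782]
delta tool [-1.8 47.5  3.6]
```

View pics/g3.png

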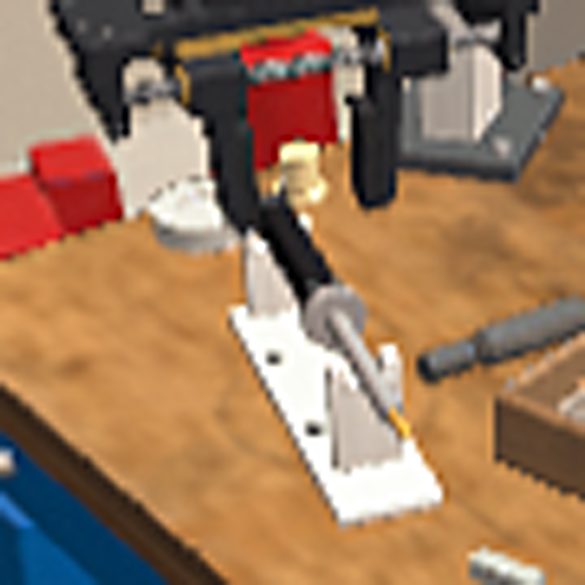

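View pics/g3t.png

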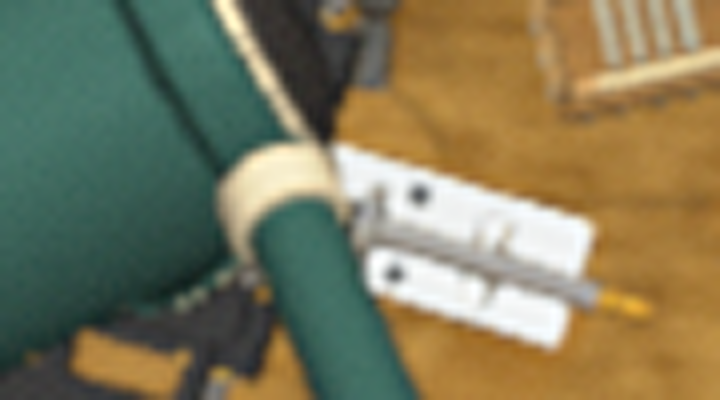

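```bash
python3 -c "
from w import *
s,R=st(); p=s['tcp_pos']
for dx in(-22,0,22):
  q=proj('scene',p+R@[dx,0,0]); print(dx,((q-[220,160]+.5)*6.5-.5).round(0))
# gauge model hypothetical
d=np.array([-.284,-.959,0])
for name,x,z in(('end top',-101,65),('end',-101,55),('collar',0,55),('tip',93,55),('rodend',75,55)):
  P=np.array([433,225,z])+d*x
  print(name,((proj('scene',P)-[220,160]+.5)*6.5-.5).round(0),((proj('top',P)-[235,190]+.5)*8-.5).round(0))
"
```

```text
t 3.60 tcp [449.9 269.6  86.2] yaw -16.59 y [ 0.0036  0.0018 -1.    ] F [0.72 0.2  0.71] M [-0.03 -0.04  0.02] gap 44.2 q [ 0.492  0.127  2.071 -0.     0.94   0.782]
-22 [262. 213.]
0 [313. 203.]
22 [363. 193.]
end top [272. 192.] [ 72. 138.]
end [274. 213.] [ 78. 139.]
collar [343. 323.] [375. 228.]
tip [417. 440.] [649. 309.]
rodend [402. 416.] [596. 293.]
```

Call:
step_arm:
  moves:
    - [[0,0,0],[-0.003,0.025,0.003],0]
    - [[0,0,0],[0,0.0235,0],0]
    - [[0,0,0],[0,0,0],0]
    - [[0,0,0],[0,0,0],0]

```text
time_s: 4.0
tcp_pos: [447.2, 273.6, 37.1]
ee_rot: [-1.557, 0.225, -0.228]
contact_force: [1.1, 0.0, 0.0]
finger_gap: 44.0
```

```bash
python3 -c "
from w import *
goto([447,272,36.3])
pic('scene','g4',220,160,310,250,6.5)
goto([447,272,36.3])
pic('top','g4t',235,190,325,240,8)
goto([447,272,36.3])
"
```

```text
t 4.00 tcp [447.2 273.6  37.1] yaw -16.54 y [ 0.0021  0.0011 -1.    ] F [1.09 0.03 0.  ] M [-0.04 -0.09  0.03] gap 44.0 q [ 0.502  0.197  2.099 -0.     0.843  0.79 ]
delta tool [ 0.3  0.8 -1.6]
t 4.05 tcp [447.6 273.9  37.5] yaw -16.54 y [ 0.0031  0.0017 -1.    ] F [-0.12 -0.17 -0.47] M [-0.04 -0.05 -0.  ] gap 44.0 q [ 0.502  0.196  2.099 -0.     0.843  0.79 ]
delta tool [-0.   1.2 -2. ]
t 4.10 tcp [447.8 274.   37.6] yaw -16.53 y [ 0.0036  0.0019 -1.    ] F [-0.06 -0.01  0.49] M [-0.11 -0.07 -0.  ] gap 44.0 q [ 0.502  0.196  2.099 -0.     0.843  0.79 ]
delta tool [-0.2  1.3 -2.2]
```

View pics/g4.png

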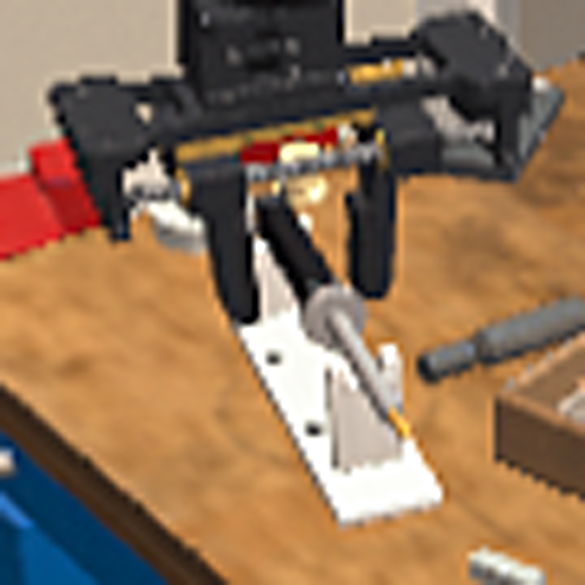

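The fingers straddle the mid-handle, which sits at about (297,240) in the crop, with left and right pads at about x=250 and 350. Next I close them.

Call:
step_arm:
  moves:
    - [[0,0,0],[0,0.001,-0.001],-1]
    - [[0,0,0],[0,0,0],-1]
    - [[0,0,0],[0,0,0],-1]
    - [[0,0,0],[0,0,0],-1]
    - [[0,0,0],[0,0,0],-1]
    - [[0,0,0],[0,0,0],-1]
  force: 25

```text
time_s: 4.7
tcp_pos: [445.9, 272.2, 34.5]
ee_rot: [-1.559, 0.226, -0.227]
contact_force: [0.6, -0.8, 2.2]
finger_gap: 13.7
```

```bash
python3 -c "
from w import *
st()
"
```

```text
t 4.70 tcp [445.9 272.2  34.5] yaw -16.53 y [ 3.e-04  1.e-04 -1.e+00] F [ 0.55 -0.83  2.23] M [-0.06 -0.05 -0.03] gap 13.7 q [ 0.501  0.199  2.103 -0.     0.84   0.789]
```

Call:
step_arm:
  moves:
    - [[0,0,0],[0,-0.01,0],-1]
    - [[0,0,0],[0,-0.02,0],-1]
    - [[0,0,0],[0,-0.03,0],-1]
    - [[0,0,0],[0,-0.03,0],-1]
    - [[0,0,0],[0,-0.026,0],-1]
    - [[0,0,0],[0,0,0],-1]
    - [[0,0,0],[0,0,0],-1]

```text
time_s: 5.4
tcp_pos: [445.7, 272.2, 150.3]
ee_rot: [-1.558, 0.226, -0.227]
contact_force: [-0.2, -0.3, -1.7]
finger_gap: 13.5
```

```bash
python3 -c "
from w import *
st()
pic('scene','g5',210,110,310,230,6)
st()
pic('top','g5t',185,110,335,240,5)
st()
"
```

```text
t 5.40 tcp [445.7 272.2 150.3] yaw -16.53 y [ 7.e-04  4.e-04 -1.e+00] F [-0.23 -0.3  -1.75] M [-0.01 -0.01 -0.01] gap 13.5 q [0.501 0.049 2.022 0.    1.07  0.789]
t 5.45 tcp [444.8 271.7 149. ] yaw -16.53 y [-1.6e-03 -8.0e-04 -1.0e+00] F [-0.33 -1.03 -1.56] M [-0.01 -0.05 -0.04] gap 13.1 q [0.501 0.05  2.023 0.    1.07  0.789]
t 5.50 tcp [444.4 271.5 148.3] yaw -16.53 y [-0.0029 -0.0015 -1.    ] F [-0.55 -0.32 -1.55] M [-0.02 -0.03  0.01] gap 13.6 q [0.501 0.051 2.024 0.    1.07  0.789]
```

View pics/g5.png

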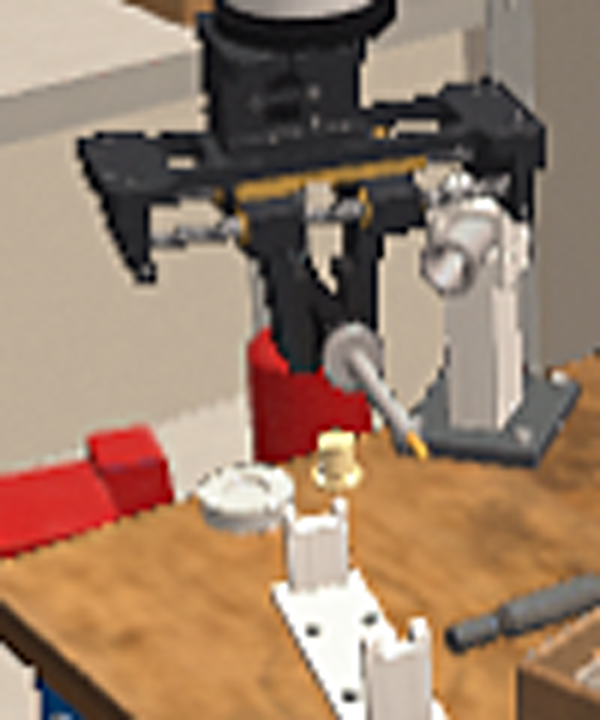

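View pics/g5t.png

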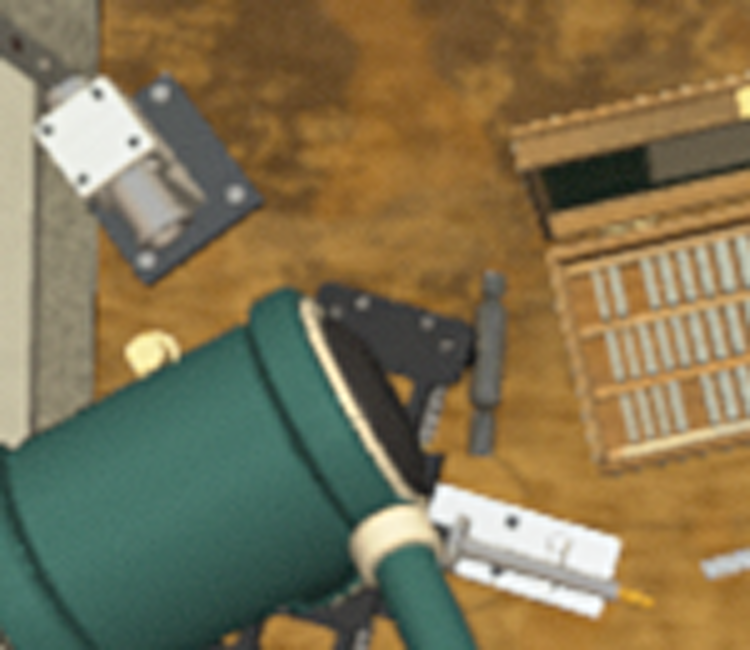

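Run:
```python
from w import *
np.set_printoptions(precision=1,suppress=True)
t=cv2.imread("pics/top0.png"); s=cv2.imread("pics/scene0.png")
cv2.imwrite("pics/t_g.png",cv2.resize(t[118:172,188:242],None,fx=11,fy=11,interpolation=cv2.INTER_CUBIC))
cv2.imwrite("pics/s_g.png",cv2.resize(s[132:192,268:312],None,fx=10,fy=10,interpolation=cv2.INTER_CUBIC))
S=readout.sense();R=Ro.from_rotvec(S["ee_rot"]).as_matrix()
for nm,a,b in(("tip",(652,604),(427,458)),("rodend",(618,593),(411,432)),("collarfront",(456,541),(360,357))):
    P,e=tri(cp(*a,185,110,5),cp(*b,210,110,6)); print(nm,P,e,"rel tool",R.T@(P-S["tcp_pos"]), onz("top",*cp(*a,185,110,5),168.7))
```

```text
tip [404.4 136.4 171.5] 0.529021084849724 rel tool [   0.1  -22.9 -140.9] [404.5 136.3 168.7]
rodend [408.9 152.4 175. ] 1.9531966099850286 rel tool [  -0.1  -26.4 -124.3] [409.6 152.  168.7]
collarfront [433.3 226.8 172.5] 0.47857357786086274 rel tool [  2.1 -24.1 -46.1] [433.5 227.  168.7]
```

View pics/t_g.png

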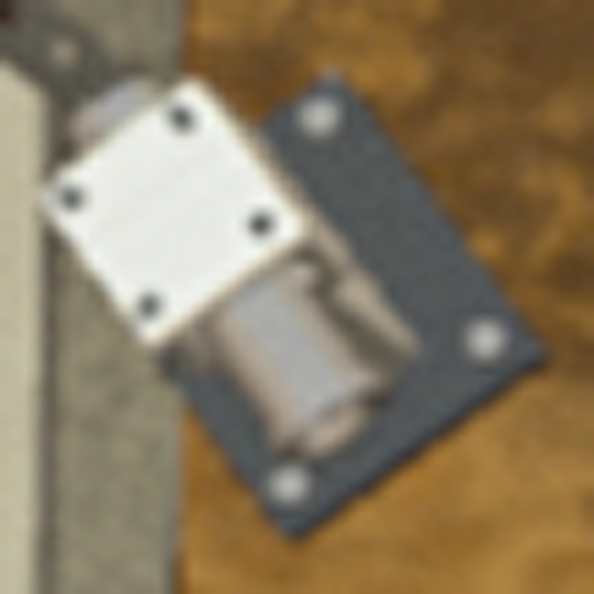

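View pics/s_g.png

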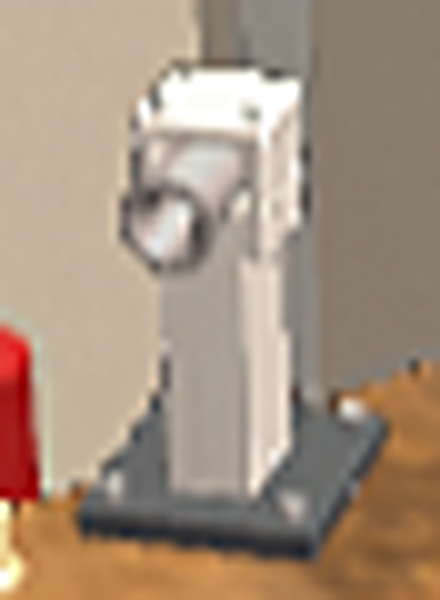

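```bash
cat > edge.py <<'E'
from h import *
def edge(im,A,B,w=3,N=25,ch=2,trim=.15):
    A=np.array(A,float);B=np.array(B,float);d=(B-A)/np.linalg.norm(B-A);n=np.array([-d[1],d[0]])
    o=np.arange(-w,w+.01,.1);pts=[]
    g=im[:,:,ch].astype(np.float32)
    for k in np.linspace(trim,1-trim,N):
        P=A+(B-A)*k; X=P+o[:,None]*n
        v=cv2.remap(g,X[:,0].astype(np.float32)[None],X[:,1].astype(np.float32)[None],cv2.INTER_LINEAR)[0]
        gr=np.abs(np.gradient(cv2.GaussianBlur(v[None],(9,1),0)[0])); gr*=np.exp(-(o/1.5)**2/2)
        i=gr.argmax(); sl=slice(max(0,i-8),i+9); pts.append(P+n*(np.sum(o[sl]*gr[sl])/gr[sl].sum()))
    pts=np.array(pts,np.float32)
    vx,vy,x,y=cv2.fitLine(pts,cv2.DIST_HUBER,0,.01,.01).ravel()
    r=(pts-[x,y])@np.array([-vy,vx]); 
    l=lambda P:np.array([x,y])+((P-[x,y])@np.array([vx,vy]))*np.array([vx,vy])
    return l(A),l(B),r.std()
E
python3 - <<'E'
from edge import *
np.set_printoptions(precision=1,suppress=True)
t=cv2.imread("pics/top0.png")
f=lambda u,v:cp(u,v,188,118,11)
def yaw(n,a,b,z):
    p=onz(n,*a,z)[:2];q=onz(n,*b,z)[:2];d=q-p;return np.degrees(np.arctan2(d[1],d[0])),p,q
for nm,a,b,z,ch in(("front",(293,540),(545,355),12,2),("right",(545,355),(335,70),12,2),
  ("blk front",(155,350),(308,228),142,0),("blk right",(308,228),(197,75),142,0),("blk left",(155,350),(45,190),142,0),("blk back",(45,190),(197,75),142,0),
  ("tube L",(225,325),(280,430),120,1),("tube R",(320,275),(385,375),120,1)):
    A,B,r=edge(t,f(*a),f(*b),ch=ch); print(nm,"resid %.2f"%r,*yaw("top",A,B,z))
E
```

```text
front resid 0.08 -53.42547254468796 [571.7 412.8] [617.9 350.5]
right resid 0.18 36.03564776584499 [619.7 351.1] [692.1 403.7]
blk front resid 0.13 -52.294410833795695 [598.7 410.3] [624.8 376.6]
blk right resid 0.15 36.27448907306246 [624.5 376.6] [658.4 401.5]
blk left resid 0.12 36.24496677235583 [597.2 410.3] [632.  435.8]
blk back resid 0.15 -52.584893838722614 [633.4 434.6] [658.7 401.5]
tube L resid 0.15 -147.3632408106993 [606.2 402.2] [583.6 387.8]
tube R resid 0.61 -159.24891720010953 [619.4 377.1] [594.8 367.8]
```

Call:
step_arm:
  moves:
    - [[0,-0.147,0],[0,0,0],-1]
    - [[0,-0.147,0],[0,0,0],-1]
    - [[0,-0.147,0],[0,0,0],-1]
    - [[0,-0.147,0],[0,0,0],-1]
    - [[0,-0.147,0],[0,0,0],-1]
    - [[0,-0.147,0],[0,0,0],-1]
    - [[0,-0.147,0],[0,0,0],-1]
    - [[0,-0.147,0],[0,0,0],-1]
    - [[0,-0.147,0],[0,0,0],-1]
    - [[0,-0.147,0],[0,0,0],-1]
    - [[0,-0.147,0],[0,0,0],-1]
    - [[0,-0.147,0],[0,0,0],-1]
    - [[0,-0.147,0],[0,0,0],-1]
    - [[0,-0.147,0],[0,0,0],-1]
    - [[0,-0.147,0],[0,0,0],-1]
    - [[0,-0.147,0],[0,0,0],-1]
    - [[0,-0.144,0],[0,0,0],-1]
    - [[0,0,0],[0,0,0],-1]
    - [[0,0,0],[0,0,0],-1]

```text
time_s: 7.4
tcp_pos: [444.7, 271.7, 148.5]
ee_rot: [-0.838, -1.656, 1.66]
contact_force: [-0.5, 0.8, -2.2]
finger_gap: 13.5
```

```bash
python3 -c "
from w import *
st()
pic('scene','g6',230,110,330,210,6)
st()
pic('top','g6t',185,110,285,230,5)
st()
"
```

```text
t 7.40 tcp [444.7 271.7 148.5] yaw 126.28 y [-0.0027 -0.0015 -1.    ] F [-0.48  0.8  -2.17] M [ 0.07 -0.06 -0.05] gap 13.5 q [ 0.501  0.051  2.023  0.     1.071 -1.704]
t 7.45 tcp [444.9 271.8 148.9] yaw 126.31 y [-0.0021 -0.0011 -1.    ] F [ 1.63  0.24 -1.7 ] M [ 0.09 -0.11 -0.03] gap 13.7 q [ 0.501  0.051  2.022  0.     1.071 -1.704]
t 7.50 tcp [445.1 271.9 149.3] yaw 126.35 y [-1.5e-03 -8.0e-04 -1.0e+00] F [-0.08  1.05 -1.66] M [ 0.11 -0.1  -0.03] gap 13.8 q [ 0.501  0.051  2.022  0.     1.071 -1.705]
```

View pics/g6.png

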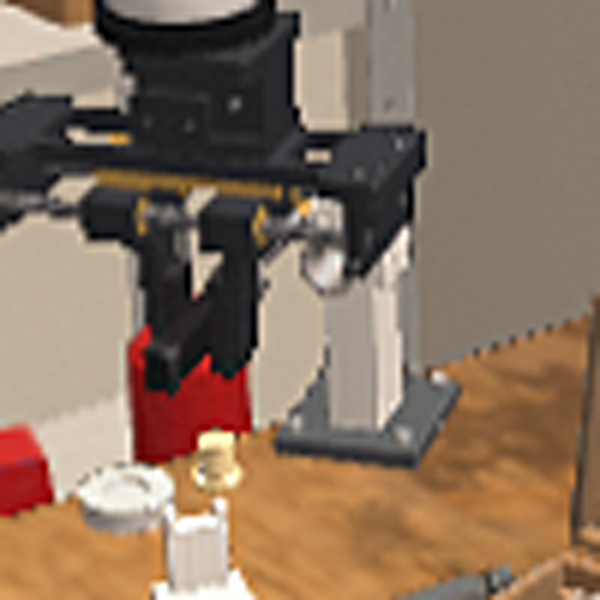

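View pics/g6t.png

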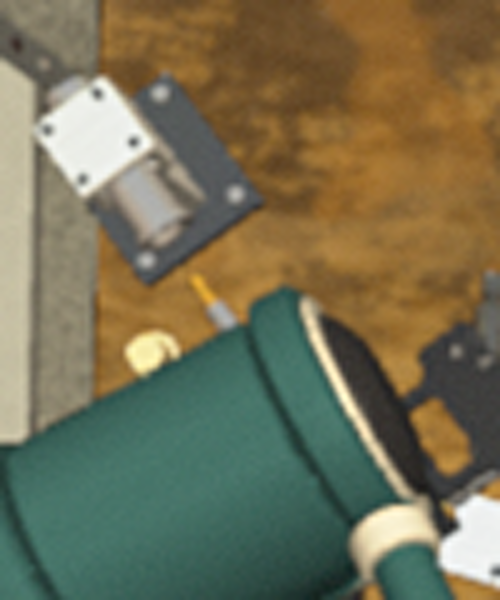

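Run:
```python
from w import *
np.set_printoptions(precision=1,suppress=True)
u=np.array([np.cos(np.radians(36.5)),np.sin(np.radians(36.5))]);n=np.array([-u[1],u[0]])
m=np.array([583.3,372.9])
s,R=st()
for nm,p in(("tip",(193,275)),("rodend",(217,309)),("rod at arm",(229,325))):
    P=onz("top",*cp(*p,185,110,5),169); print(nm,P,"along/lat rel mouth",(P[:2]-m)@u,(P[:2]-m)@n, "tool",R.T@(P-s["tcp_pos"]))
```

```text
t 7.50 tcp [445.1 271.9 149.3] yaw 126.35 y [-0. -0. -1.] F [-0.1  1.1 -1.7] M [ 0.1 -0.1 -0. ] gap 13.8 q [ 0.5  0.1  2.   0.   1.1 -1.7]
tip [557.2 350.5 169. ] along/lat rel mouth -34.34316088308494 -2.4838757518325116 tool [  -3.1  -20.  -136.8]
rodend [541.3 339.1 169. ] along/lat rel mouth -53.92439898306582 -2.1864108507615363 tool [  -2.9  -19.9 -117.2]
rod at arm [533.8 333.4 169. ] along/lat rel mouth -63.32107450245604 -2.3109250648908537 tool [  -3.   -19.9 -107.8]
```

Call:
step_arm:
  moves:
    - [[0,0,0],[0.0024,0.02,0],-1]
    - [[0,0,0],[0,0.02,0],-1]
    - [[0,0,0],[0,0.01,0],-1]
    - [[0,0,0],[0,0,0],-1]
    - [[0,0,0],[0,0,0],-1]

```text
time_s: 8.0
tcp_pos: [444.5, 274.2, 100.5]
ee_rot: [-0.838, -1.66, 1.66]
contact_force: [0.2, 0.6, -1.4]
finger_gap: 13.5
```

```bash
python3 -c "
from w import *
st()
pic('scene','g7',240,120,320,200,7.5)
st()
pic('top','g7t',190,120,250,180,10)
st()
"
```

```text
t 8.00 tcp [444.5 274.2 100.5] yaw 126.45 y [ 1.e-04  0.e+00 -1.e+00] F [ 0.19  0.61 -1.43] M [ 0.04 -0.09 -0.04] gap 13.5 q [ 0.505  0.107  2.062 -0.     0.972 -1.702]
t 8.05 tcp [444.9 274.4 101. ] yaw 126.45 y [ 1.1e-03  6.0e-04 -1.0e+00] F [ 0.29 -0.91 -1.89] M [ 0.09 -0.07  0.01] gap 13.9 q [ 0.505  0.106  2.062 -0.     0.972 -1.702]
t 8.10 tcp [445.1 274.6 101.3] yaw 126.46 y [ 1.6e-03  9.0e-04 -1.0e+00] F [ 0.08 -0.18 -0.61] M [ 0.08 -0.1   0.  ] gap 13.3 q [ 0.505  0.106  2.062  0.     0.972 -1.702]
```

View pics/g7.png

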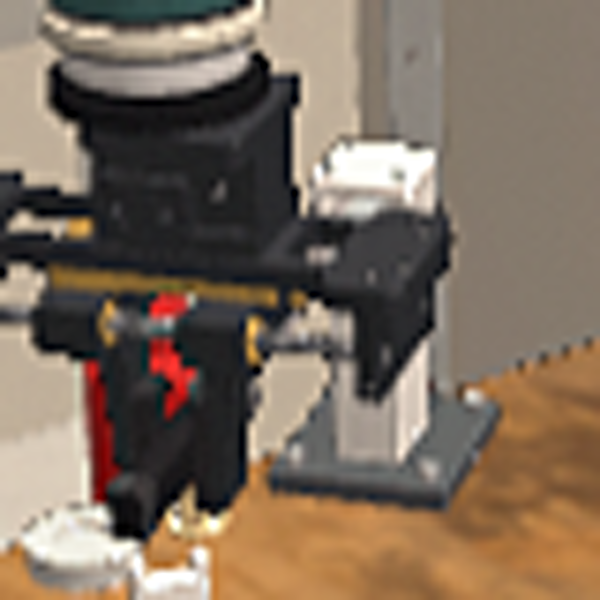

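View pics/g7t.png

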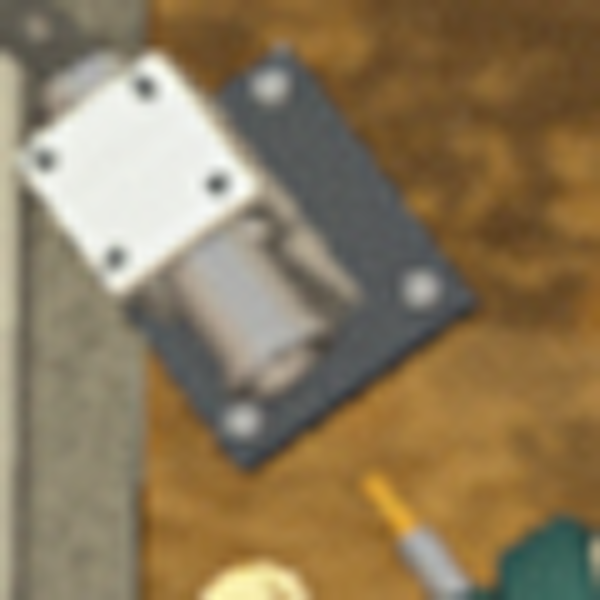

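Run:
```python
from w import *
from edge import edge
np.set_printoptions(precision=1,suppress=True)
u=np.array([np.cos(np.radians(36.5)),np.sin(np.radians(36.5))]);n=np.array([-u[1],u[0]])
m=np.array([583.3,372.9])
f=lambda a,b:cp(a,b,190,120,10)
for nm,p in(("tip",(370,475)),("rodend",(414,534)),("rod at arm",(445,578))):
    P=onz("top",*f(*p),121); print(nm,P,"along/lat rel mouth",(P[:2]-m)@u,(P[:2]-m)@n)
# rod and pin edges
im=cv2.imread("pics/g7t_full.png")
for nm,a,b in(("pinL",(363,480),(403,540)),("pinR",(383,478),(418,525)),("rodL",(403,545),(435,590)),("rodR",(432,532),(465,578))):
    A,B,r=edge(im,f(*a),f(*b),w=2,ch=1); A,B=[onz("top",*q,121)[:2] for q in(A,B)]; print(nm,"%.2f"%r,"lat",(A-m)@n,(B-m)@n)
# tube silhouettes: cylinder radius 33/2 at rim?; project expected mouth circle
for r in(16.5,10.5):
  pts=[((proj("top",np.r_[m+n*r*np.cos(a),120+r*np.sin(a)])-[190,120]+.5)*10-.5).round(0) for a in np.radians([0,90,180,270])]; print(r,pts)
pts=[((proj("scene",np.r_[m+n*16.5*np.cos(a),120+16.5*np.sin(a)])-[268,132]+.5)*10-.5).round(0) for a in np.radians([0,90,180,270])]; print("scene s_g",pts)
```

```text
tip [557.7 354.  121. ] along/lat rel mouth -31.84295743593499 0.025389932572223727
rodend [543.2 343.  121. ] along/lat rel mouth -50.06109839244767 -0.1643700951150538
rod at arm [532.3 335.3 121. ] along/lat rel mouth -63.362719884548206 0.05232869262135002
pinL 0.06 lat 2.818569903107338 2.792861892080639
pinR 0.05 lat -1.9861454686016133 -2.4055787132484125
rodL 0.06 lat 3.483575397477508 3.348225988216484
rodR 0.05 lat -3.80104677109776 -3.481129962075167
16.5 [array([241., 412.]), array([278., 361.]), array([350., 332.]), array([312., 382.])]
10.5 [array([261., 397.]), array([285., 365.]), array([330., 347.]), array([306., 378.])]
scene s_g [array([125., 226.]), array([175., 181.]), array([229., 237.]), array([179., 281.])]
```

Call:
step_arm:
  moves:
    - [[0,0,0],[0,0.001,-0.005],-1]
    - [[0,0,0],[0,0,-0.01],-1]
    - [[0,0,0],[0,0,-0.01],-1]
    - [[0,0,0],[0,0,-0.005],-1]
    - [[0,0,0],[0,0,0],-1]

```text
time_s: 8.6
tcp_pos: [469.5, 292.7, 99.4]
ee_rot: [-0.838, -1.662, 1.66]
contact_force: [0.6, 0.2, -1.7]
finger_gap: 13.6
```

```bash
python3 -c "
from w import *
st()
pic('scene','g8',240,120,320,200,7.5)
pic('top','g8t',190,120,250,180,10)
st()
"
```

```text
t 8.60 tcp [469.5 292.7  99.4] yaw 126.49 y [ 7.e-04  4.e-04 -1.e+00] F [ 0.56  0.2  -1.7 ] M [ 0.04 -0.06 -0.03] gap 13.6 q [ 0.512  0.164  1.999  0.     0.978 -1.695]
t 8.70 tcp [468.3 292.   99. ] yaw 126.49 y [-6.e-04 -4.e-04 -1.e+00] F [-0.38 -0.27 -1.72] M [ 0.09 -0.05  0.03] gap 13.2 q [ 0.512  0.163  2.001 -0.     0.978 -1.695]
```

View pics/g8.png

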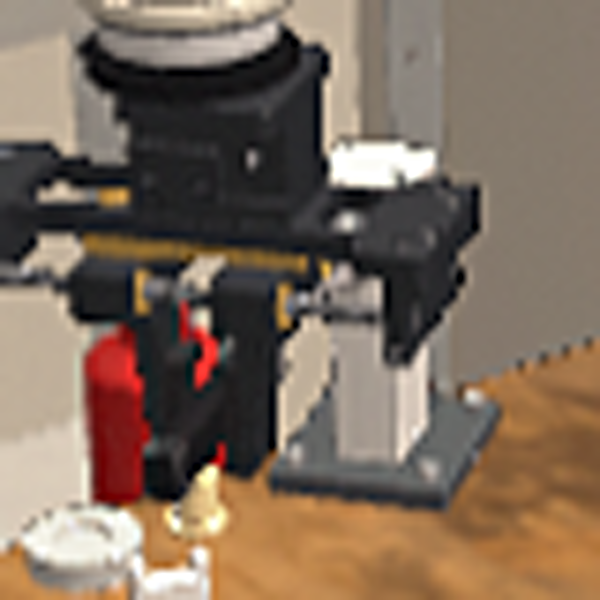

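View pics/g8t.png

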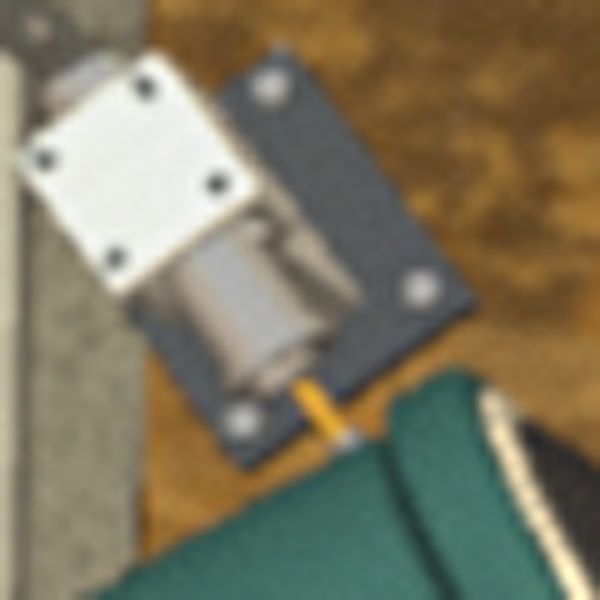

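```bash
python3 - <<'E'
from w import *
np.set_printoptions(precision=1,suppress=True)
u=np.array([np.cos(np.radians(36.5)),np.sin(np.radians(36.5))]);n=np.array([-u[1],u[0]])
m=np.array([583.3,372.9])
f=lambda a,b:cp(a,b,190,120,10)
P=onz("top",*f(299,380),120); print((P[:2]-m)@u,(P[:2]-m)@n)
o=m-u*(5.8+93)
for dy in(-7,7):
  for dz in(-10,10):
    print(dy,dz,((proj("scene",np.r_[o-101*u+n*dy,120+dz])-[240,120]+.5)*7.5-.5).round(0))
# before: gauge on rest in s_a crop (210,130,5): handle end corner model
d=np.array([-.284,-.959]);nn=np.array([.959,-.284]);oo=np.array([433,225.])
for dy in(-7,7):
  for dz in(-10,10): print("rest",dy,dz,((proj("scene",np.r_[oo-101*d+nn*dy,55+dz])-[210,130]+.5)*5-.5).round(0))
E
python3 -c "
import cv2
a=cv2.imread('pics/g8_full.png')[165:190,250:285];cv2.imwrite('pics/g8z.png',cv2.resize(a,None,fx=20,fy=20,interpolation=cv2.INTER_CUBIC))"
```

```text
-2.142597881747211 0.4767125986662684
-7 -10 [186. 517.]
-7 10 [182. 466.]
7 -10 [148. 512.]
7 10 [144. 462.]
rest -7 -10 [250. 331.]
rest -7 10 [247. 300.]
rest 7 -10 [273. 326.]
rest 7 10 [271. 296.]
```

View pics/g8z.png

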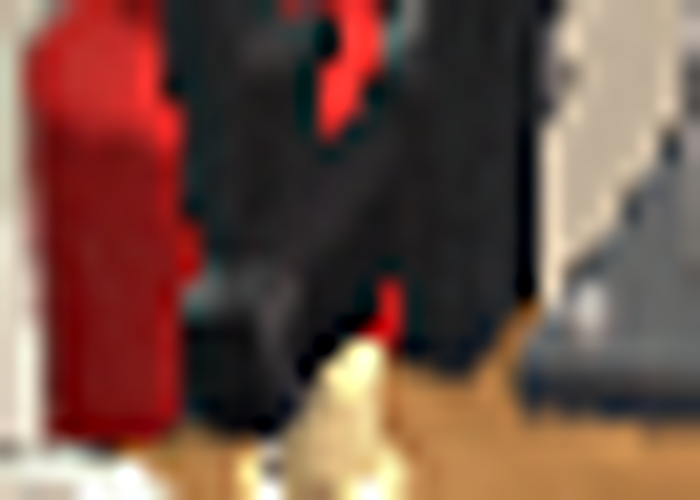

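Call:
step_arm:
  moves:
    - [[0,0,0],[0,0,-0.004],-1]
    - [[0,0,0],[0,0,-0.004],-1]
    - [[0,0,0],[0,0,-0.004],-1]
    - [[0,0,0],[0,0,-0.002],-1]
    - [[0,0,0],[0,0,0],-1]

```text
time_s: 9.2
tcp_pos: [480.0, 300.5, 99.3]
ee_rot: [-0.838, -1.661, 1.661]
contact_force: [-0.2, -0.6, -1.5]
finger_gap: 13.5
```

```bash
python3 -c "
from w import *
st()
pic('top','g9t',190,120,250,180,10)
st()
"
```

```text
t 9.20 tcp [480.  300.5  99.3] yaw 126.48 y [ 3.e-04  2.e-04 -1.e+00] F [-0.22 -0.57 -1.49] M [ 0.08 -0.11 -0.03] gap 13.5 q [ 0.515  0.187  1.972  0.     0.982 -1.692]
t 9.25 tcp [479.7 300.3  99.2] yaw 126.48 y [-0. -0. -1.] F [ 0.22  0.31 -2.18] M [ 0.1  -0.07  0.04] gap 13.5 q [ 0.515  0.187  1.972 -0.     0.983 -1.692]
```

View pics/g9t.png

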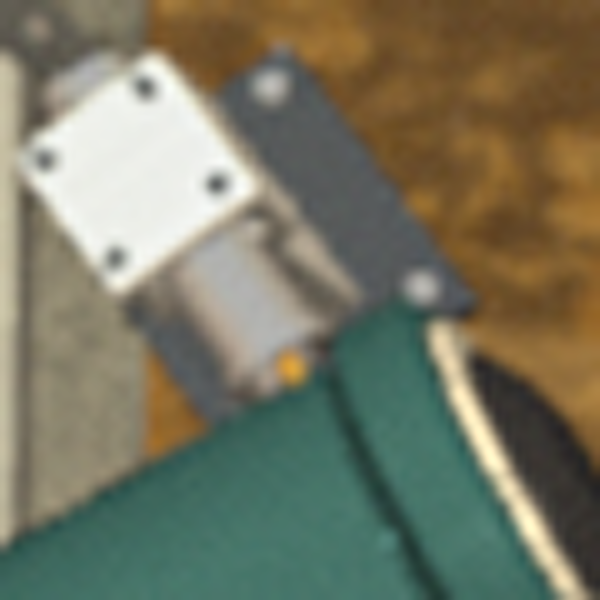

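Call:
step_arm:
  moves:
    - [[0,0,0],[0,0,-0.004],-1]
    - [[0,0,0],[0,0,-0.004],-1]
    - [[0,0,0],[0,0,-0.004],-1]
    - [[0,0,0],[0,0,-0.003],-1]
    - [[0,0,0],[0,0,0],-1]

```text
time_s: 9.75
tcp_pos: [492.2, 309.5, 99.3]
ee_rot: [-0.838, -1.661, 1.661]
contact_force: [0.7, 0.4, -1.8]
finger_gap: 13.4
```

```bash
python3 -c "
from w import *
st()
"
```

```text
t 9.75 tcp [492.2 309.5  99.3] yaw 126.48 y [ 3.e-04  2.e-04 -1.e+00] F [ 0.73  0.45 -1.8 ] M [ 0.12 -0.07 -0.04] gap 13.4 q [ 0.519  0.214  1.939  0.     0.988 -1.689]
```

Call:
step_arm:
  moves:
    - [[0,0,0],[0,0,-0.004],-1]
    - [[0,0,0],[0,0,-0.004],-1]
    - [[0,0,0],[0,0,-0.004],-1]
    - [[0,0,0],[0,0,-0.003],-1]
    - [[0,0,0],[0,0,0],-1]

```text
time_s: 10.25
tcp_pos: [504.2, 318.4, 99.3]
ee_rot: [-0.838, -1.661, 1.661]
contact_force: [0.2, 0.4, -1.7]
finger_gap: 13.7
```

```bash
python3 -c "
from w import *
st()
"
```

```text
t 10.25 tcp [504.2 318.4  99.3] yaw 126.48 y [ 3.e-04  2.e-04 -1.e+00] F [ 0.22  0.4  -1.68] M [ 0.05 -0.13 -0.02] gap 13.7 q [ 0.522  0.24   1.907  0.     0.994 -1.686]
```

Call:
step_arm:
  moves:
    - [[0,0,0],[0,0,-0.004],-1]
    - [[0,0,0],[0,0,-0.004],-1]
    - [[0,0,0],[0,0,-0.004],-1]
    - [[0,0,0],[0,0,-0.004],-1]
    - [[0,0,0],[0,0,0],-1]

```text
time_s: 10.75
tcp_pos: [517.2, 328.0, 99.3]
ee_rot: [-0.838, -1.661, 1.66]
contact_force: [-0.5, 0.1, -1.8]
finger_gap: 13.5
```

```bash
python3 -c "
from w import *
st()
"
```

```text
t 10.75 tcp [517.2 328.   99.3] yaw 126.48 y [ 5.e-04  3.e-04 -1.e+00] F [-0.49  0.08 -1.8 ] M [ 0.1  -0.13 -0.02] gap 13.5 q [ 0.524  0.268  1.872  0.     1.002 -1.683]
```

Call:
step_arm:
  moves:
    - [[0,0,0],[0,0,-0.004],-1]
    - [[0,0,0],[0,0,-0.004],-1]
    - [[0,0,0],[0,0,-0.004],-1]
    - [[0,0,0],[0,0,-0.004],-1]
    - [[0,0,0],[0,0,0],-1]

```text
time_s: 11.25
tcp_pos: [530.1, 337.6, 99.3]
ee_rot: [-0.838, -1.661, 1.66]
contact_force: [0.1, 0.2, -1.2]
finger_gap: 13.9
```

```bash
python3 -c "
from w import *
st()
"
```

```text
t 11.25 tcp [530.1 337.6  99.3] yaw 126.48 y [ 5.e-04  3.e-04 -1.e+00] F [ 0.07  0.17 -1.23] M [ 0.07 -0.11  0.02] gap 13.9 q [ 0.527  0.295  1.836  0.     1.01  -1.68 ]
```

Call:
step_arm:
  moves:
    - [[0,0,0],[0,0,-0.003],-1]
    - [[0,0,0],[0,0,-0.003],-1]
    - [[0,0,0],[0,0,-0.003],-1]
    - [[0,0,0],[0,0,0],-1]

```text
time_s: 11.65
tcp_pos: [537.1, 342.8, 99.3]
ee_rot: [-0.838, -1.661, 1.661]
contact_force: [0.4, 0.7, -0.5]
finger_gap: 13.4
```

Call:
step_arm:
  moves:
    - [[0,0,0],[0,0,-0.002],-1]
    - [[0,0,0],[0,0,-0.002],-1]
    - [[0,0,0],[0,0,0],-1]

```text
time_s: 11.95
tcp_pos: [539.6, 344.7, 98.9]
ee_rot: [-0.837, -1.66, 1.662]
contact_force: [-0.6, -0.3, -1.7]
finger_gap: 13.4
```

Call:
step_arm:
  moves:
    - [[0,0,0],[0,0,-0.002],-1]
    - [[0,0,0],[0,0,-0.001],-1]
    - [[0,0,0],[0,0,0],-1]

```text
time_s: 12.25
tcp_pos: [542.2, 346.6, 99.0]
ee_rot: [-0.837, -1.66, 1.661]
contact_force: [-1.0, -0.3, -2.4]
finger_gap: 13.8
```

Call:
step_arm:
  moves:
    - [[0,0,0],[0,0,-0.001],-1]
    - [[0,0,0],[0,0,-0.001],-1]
    - [[0,0,0],[0,0,0],-1]

```text
time_s: 12.55
tcp_pos: [544.0, 347.9, 99.2]
ee_rot: [-0.837, -1.661, 1.661]
contact_force: [-1.5, -1.1, -1.8]
finger_gap: 13.9
```

Call:
step_arm:
  moves:
    - [[0,0,0],[0,0,-0.001],-1]
    - [[0,0,0],[0,0,0],-1]

```text
time_s: 12.75
tcp_pos: [544.9, 348.5, 99.2]
ee_rot: [-0.838, -1.661, 1.661]
contact_force: [-1.9, -1.1, -1.9]
finger_gap: 13.3
```

Call:
step_arm:
  moves:
    - [[0,0,0],[0,0,-0.001],-1]
    - [[0,0,0],[0,0,0],-1]

```text
time_s: 12.95
tcp_pos: [545.7, 349.1, 99.2]
ee_rot: [-0.838, -1.661, 1.661]
contact_force: [-0.9, -0.7, -2.0]
finger_gap: 13.8
```

```bash
python3 -c "
from w import *
st()
"
```

```text
t 12.95 tcp [545.7 349.1  99.2] yaw 126.48 y [ 1.e-04  1.e-04 -1.e+00] F [-0.91 -0.75 -1.99] M [-0.09  0.16  0.04] gap 13.8 q [ 0.531  0.328  1.792  0.     1.021 -1.677]
```

Call:
step_arm:
  moves:
    - [[0,0,0],[0,0,-0.001],-1]
    - [[0,0,0],[0,0,0],-1]

```text
time_s: 13.15
tcp_pos: [546.5, 349.7, 99.2]
ee_rot: [-0.838, -1.661, 1.661]
contact_force: [-0.9, -0.1, -2.8]
finger_gap: 13.6
```

Call:
step_arm:
  moves:
    - [[0,0,0],[0,0,-0.001],-1]
    - [[0,0,0],[0,0,0],-1]

```text
time_s: 13.35
tcp_pos: [546.8, 350.0, 99.0]
ee_rot: [-0.837, -1.66, 1.662]
contact_force: [-2.7, -2.4, -1.2]
finger_gap: 13.6
```

Call:
step_arm:
  moves:
    - [[0,0,0],[0,0,-0.001],-1]
    - [[0,0,0],[0,0,0],-1]

```text
time_s: 13.55
tcp_pos: [546.8, 350.0, 98.7]
ee_rot: [-0.836, -1.658, 1.663]
contact_force: [-5.0, -4.4, -0.0]
finger_gap: 13.4
```

Call:
step_arm:
  moves:
    - [[0,0,0],[0,0,-0.001],-1]
    - [[0,0,0],[0,0,0],-1]

```text
time_s: 13.75
tcp_pos: [546.8, 349.9, 98.4]
ee_rot: [-0.835, -1.656, 1.665]
contact_force: [-6.2, -5.7, 0.7]
finger_gap: 13.8
```

Call:
step_arm:
  moves:
    - [[0,0,0],[0,0,0.002],-1]
    - [[0,0,0],[0,0,0.003],-1]
    - [[0,0,0],[0,0,0.004],-1]
    - [[0,0,0],[0,0,0.005],-1]
    - [[0,0,0],[0,0,0.006],-1]
    - [[0,0,0],[0,0,0],-1]

```text
time_s: 14.35
tcp_pos: [532.0, 339.1, 99.2]
ee_rot: [-0.837, -1.66, 1.661]
contact_force: [0.3, -0.5, -1.9]
finger_gap: 13.8
```

```bash
python3 -c "
from w import *
st()
"
```

```text
t 14.35 tcp [532.  339.1  99.2] yaw 126.48 y [-4.e-04 -2.e-04 -1.e+00] F [ 0.25 -0.53 -1.88] M [ 0.06 -0.07 -0.05] gap 13.8 q [ 0.528  0.3    1.83  -0.     1.012 -1.68 ]
```

Free again, with the same moments as before. Next I draw it straight out another 110 mm.

Call:
step_arm:
  moves:
    - [[0,0,0],[0,0,0.006],-1]
    - [[0,0,0],[0,0,0.007],-1]
    - [[0,0,0],[0,0,0.008],-1]
    - [[0,0,0],[0,0,0.01],-1]
    - [[0,0,0],[0,0,0.01],-1]
    - [[0,0,0],[0,0,0.01],-1]
    - [[0,0,0],[0,0,0.01],-1]
    - [[0,0,0],[0,0,0.01],-1]
    - [[0,0,0],[0,0,0.01],-1]
    - [[0,0,0],[0,0,0.01],-1]
    - [[0,0,0],[0,0,0.01],-1]
    - [[0,0,0],[0,0,0.009],-1]
    - [[0,0,0],[0,0,0],-1]
    - [[0,0,0],[0,0,0],-1]

```text
time_s: 15.75
tcp_pos: [444.4, 274.2, 99.4]
ee_rot: [-0.838, -1.661, 1.66]
contact_force: [-0.7, 0.3, -2.1]
finger_gap: 13.6
```

Run:
```python
from w import *
np.set_printoptions(precision=1,suppress=True)
st()
pic('top','ga',190,120,250,180,10)
```

```text
t 15.75 tcp [444.4 274.2  99.4] yaw 126.48 y [ 0.  0. -1.] F [-0.8  0.3 -2.1] M [ 0.1 -0.1  0. ] gap 13.6 q [ 0.5  0.1  2.1  0.   1.  -1.7]
```

View pics/ga.png

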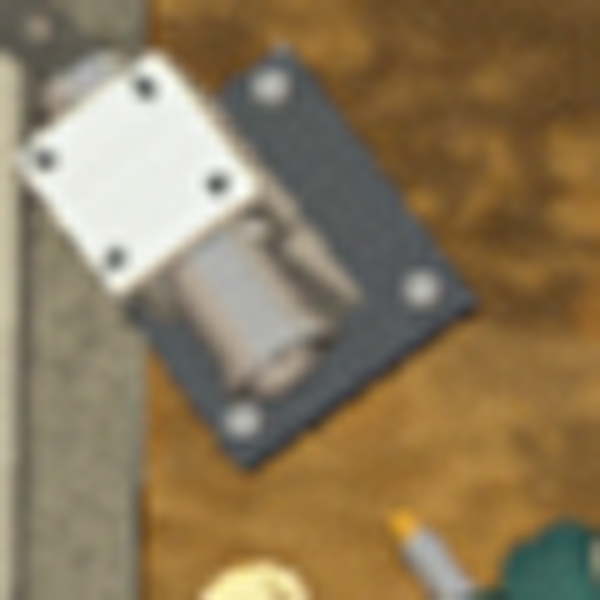

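Run:
```python
from w import *
im=cv2.imread("pics/ga_full.png");im0=cv2.imread("pics/g7t_full.png")
for n,i in(("g7",im0),("ga",im)): cv2.imwrite(f"pics/{n}z.png",cv2.resize(i[162:182,222:242],None,fx=28,fy=28,interpolation=cv2.INTER_CUBIC))
u=np.array([np.cos(np.radians(36.5)),np.sin(np.radians(36.5))]);m=np.array([583.3,372.9]);n=np.array([-u[1],u[0]])
# brass profile along the axis: b-channel minus r along projected gauge axis
for nm,i in(("g7",im0),("ga",im)):
    for lat in(0.,):
        out=[]
        for a in np.arange(-75,-25,2.):
            q=proj("top",np.r_[m+u*a+n*lat,120.]).astype(np.float32)
            v=cv2.remap(i.astype(np.float32),q[:1][None],q[1:][None],cv2.INTER_LINEAR)[0,0]
            out.append("%d:%d/%d"%(a,v[2]-v[0],v[2]))
        print(nm,out)
```

```text
g7 ['-75:-29/54', '-73:-28/51', '-71:-24/56', '-69:-10/104', '-67:-1/150', '-65:3/175', '-63:1/175', '-61:2/171', '-59:0/171', '-57:1/172', '-55:0/172', '-53:-1/172', '-51:20/177', '-49:71/192', '-47:148/216', '-45:160/218', '-43:159/215', '-41:157/211', '-39:153/208', '-37:158/212', '-35:155/207', '-33:144/194', '-31:118/168', '-29:104/154', '-27:102/155']
ga ['-75:-31/52', '-73:-25/55', '-71:-12/80', '-69:-1/135', '-67:1/166', '-65:1/174', '-63:0/173', '-61:3/171', '-59:2/173', '-57:1/171', '-55:0/171', '-53:2/172', '-51:40/184', '-49:94/199', '-47:155/218', '-45:153/206', '-43:131/184', '-41:108/161', '-39:103/158', '-37:102/153', '-35:103/150', '-33:102/150', '-31:103/151', '-29:102/154', '-27:103/155']
```

View pics/gaz.png

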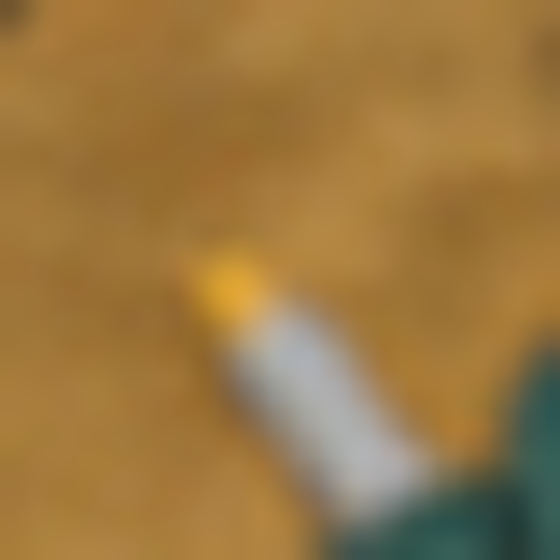

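View pics/g7z.png

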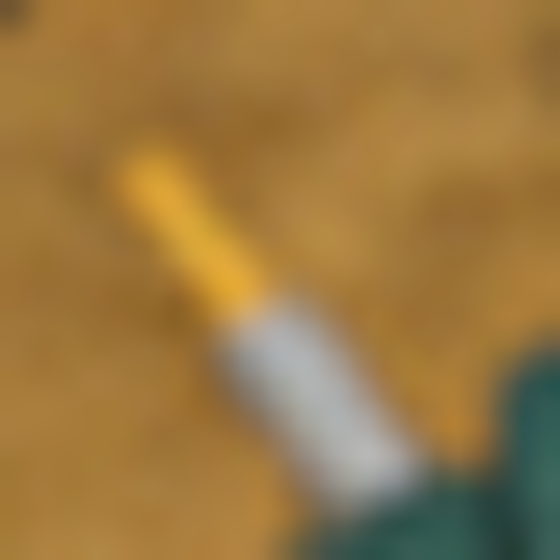

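Run:
```python
from edge import *
np.set_printoptions(precision=1,suppress=True)
t=cv2.imread("pics/top0.png"); s=cv2.imread("pics/scene0.png")
f=lambda u,v:cp(u,v,345,180,8)
g=lambda u,v:cp(u,v,320,200,4.6)
def yaw(n,a,b,z):
    p=onz(n,*a,z)[:2];q=onz(n,*b,z)[:2];d=q-p;return np.degrees(np.arctan2(d[1],d[0])),p,q
for nm,a,b,z,ch in(("left",(362,135),(335,315),10,2),("front",(335,315),(505,340),10,2),("right",(505,340),(530,180),10,2),("scr top back",(455,114),(632,143),150,0),("scr top front",(455,130),(632,160),150,0)):
    A,B,r=edge(t,f(*a),f(*b),ch=ch,w=1.5); print(nm,"resid %.2f"%r,*yaw("top",A,B,z))
for nm,a,b,z in(("front",(102,357),(174,425),10),("right",(174,425),(271,382),10),("scr top",(217,82),(290,135),150)):
    A,B,r=edge(s,g(*a),g(*b),w=1.5); print("sc",nm,"resid %.2f"%r,*yaw("scene",A,B,z))
print("lid corner",tri((287.6,137),(329,159)))
cv2.imwrite("pics/stz.png",cv2.resize(t[190:228,382:428],None,fx=15,fy=15,interpolation=cv2.INTER_CUBIC))
cv2.imwrite("pics/ssz.png",cv2.resize(s[212:298,338:388],None,fx=6.9,fy=6.9,interpolation=cv2.INTER_CUBIC))
```

```text
left resid 0.09 171.00420712745364 [492.3 -63.9] [431.1 -54.2]
front resid 0.15 -98.62003203281404 [430.6 -56. ] [ 421.9 -113.6]
right resid 0.17 -10.274157284434823 [ 422.4 -113.2] [ 476.7 -123.1]
scr top back resid 0.14 -98.79672380564116 [490.7 -68. ] [ 482.6 -120.3]
scr top front resid 0.14 -99.37909382105701 [485.4 -67.9] [ 476.8 -120.1]
sc front resid 0.05 -98.94123035305039 [430.1 -55.3] [ 421.  -113.3]
sc right resid 0.55 -10.061437326674657 [ 422.6 -112.1] [ 478.6 -122. ]
sc scr top resid 0.63 -99.29034034005905 [490.1 -63.1] [ 481.4 -116.3]
lid corner (array([620.2, 205.5, 154.8]), np.float64(12.036420271213167))
```

View pics/stz.png

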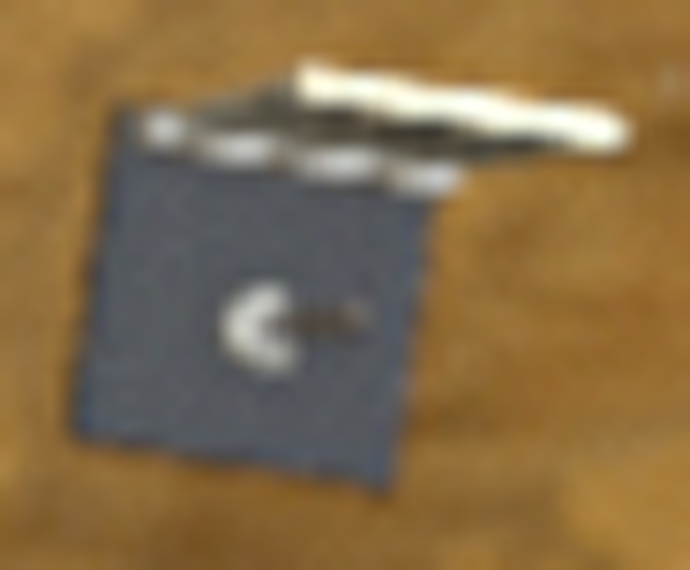

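View pics/ssz.png

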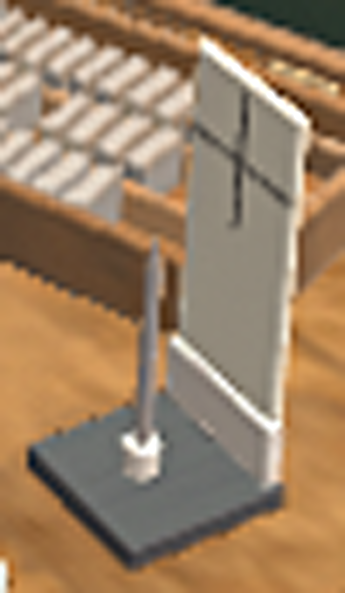

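Call:
step_arm:
  moves:
    - [[0,0,0],[0,-0.02,0],-1]
    - [[0,0,0],[0,-0.02,0],-1]
    - [[0,0,0],[0,-0.02,0],-1]
    - [[0,0.1478,0],[0,0,0],-1]
    - [[0,0.1478,0],[0,0,0],-1]
    - [[0,0.1478,0],[0,0,0],-1]
    - [[0,0.1478,0],[0,0,0],-1]
    - [[0,0.1478,0],[0,0,0],-1]
    - [[0,0.1478,0],[0,0,0],-1]
    - [[0,0.1478,0],[0,0,0],-1]
    - [[0,0.1478,0],[0,0,0],-1]
    - [[0,0.1478,0],[0,0,0],-1]
    - [[0,0.1478,0],[0,0,0],-1]
    - [[0,0.1478,0],[0,0,0],-1]
    - [[0,0.1478,0],[0,0,0],-1]
    - [[0,0.1478,0],[0,0,0],-1]
    - [[0,0.1478,0],[0,0,0],-1]
    - [[0,0.1478,0],[0,0,0],-1]
    - [[0,0.1478,0],[0,0,0],-1]
    - [[0,0,0],[0,0,0],-1]

```text
time_s: 17.8
tcp_pos: [444.8, 274.4, 159.3]
ee_rot: [-1.567, 0.124, -0.124]
contact_force: [-0.2, 0.2, -1.2]
finger_gap: 13.6
```

Call:
step_arm:
  moves:
    - [[0,0,0],[0.004,0,-0.013],-1]
    - [[0,0,0],[0.007,0,-0.025],-1]
    - [[0,0,0],[0.009,0,-0.03],-1]
    - [[0,0,0],[0.009,0,-0.03],-1]
    - [[0,0,0],[0.009,0,-0.03],-1]
    - [[0,0,0],[0.009,0,-0.03],-1]
    - [[0,0,0],[0.007,0,-0.03],-1]
    - [[0,0,0],[0.006,0,-0.025],-1]
    - [[0,0,0],[0.005,0,-0.015],-1]
    - [[0,0,0],[0,0,0],-1]
    - [[0,0,0],[0,0,0],-1]

```text
time_s: 18.9
tcp_pos: [472.6, 38.3, 159.2]
ee_rot: [-1.567, 0.124, -0.123]
contact_force: [0.4, 0.2, -0.5]
finger_gap: 13.5
```

Run:
```python
from w import *
st()
pic('top','h1',345,170,435,230,8.5)
pic('scene','h1s',320,190,400,290,6)
st()
```

```text
t 18.90 tcp [472.6  38.3 159.2] yaw -9.01 y [-1.e-04  3.e-04 -1.e+00] F [ 0.41  0.19 -0.54] M [-0.   -0.13  0.01] gap 13.5 q [ 0.028 -0.054  2.106  0.     1.089  0.185]
t 19.00 tcp [472.6  39.1 159.2] yaw -8.95 y [-1.e-04  3.e-04 -1.e+00] F [ 0.58 -0.57 -1.02] M [ 0.   -0.05 -0.02] gap 13.6 q [ 0.03  -0.054  2.106  0.     1.089  0.186]
```

View pics/h1.png

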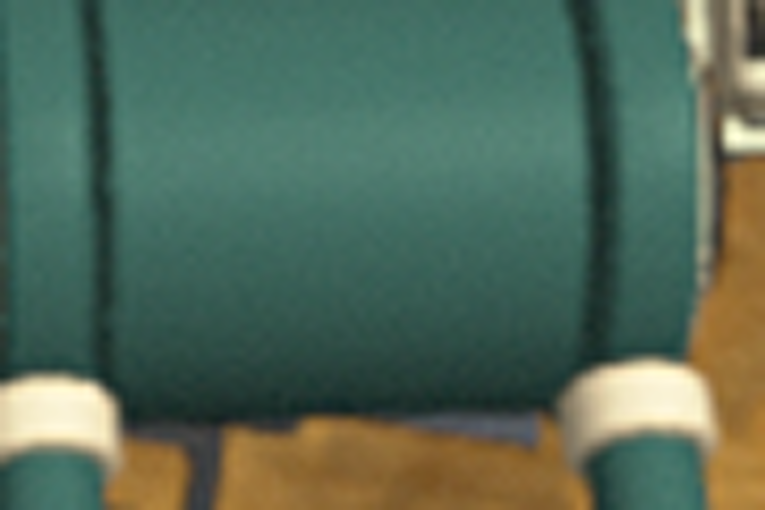

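View pics/h1s.png

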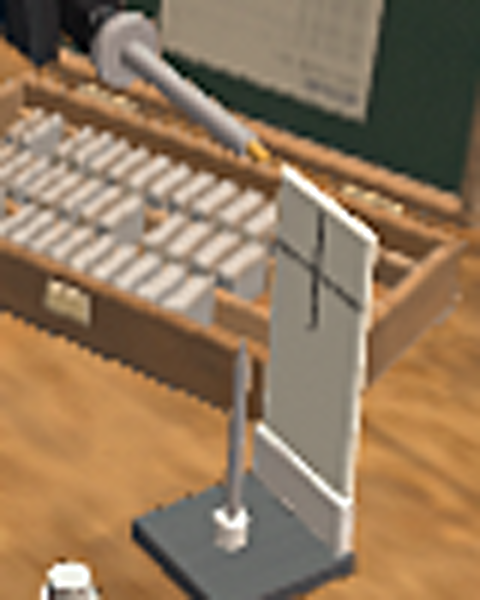

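Run:
```python
from w import *
np.set_printoptions(precision=1,suppress=True)
f=lambda u,v:cp(u,v,320,190,6)
x=np.array([np.cos(np.radians(-99)),np.sin(np.radians(-99))]);y=np.array([-x[1],x[0]])
pt=onz("scene",*f(243,343),102); tip=onz("scene",*f(271,158),180)
print("pointer sc",pt,"tip sc",tip,"diff in stand x,y",(tip-pt)[:2]@x,(tip-pt)[:2]@y)
print("pointer ct", onz("scene",*f(243,341),102), "collar", onz("scene",*f(138,45),180))
# predicted read mark px in this crop, given scene pointer
print("mark px",((proj("scene",[pt[0],pt[1],120])-[320,190]+.5)*6-.5))
a=cv2.imread('pics/h1s_full.png')[180:260,325:395];cv2.imwrite('pics/h1z.png',cv2.resize(a,None,fx=8.5,fy=8.5,interpolation=cv2.INTER_CUBIC))
```

```text
pointer sc [449.8 -85.7 102. ] tip sc [453. -90. 180.] diff in stand x,y 3.7414193913324882 3.8858836418333293
pointer ct [450.6 -84.9 102. ] collar [470.2  -4.5 180. ]
mark px [245.7 301.3]
```

Call:
step_arm:
  moves:
    - [[0,0,0],[0,0.015,0],-1]
    - [[0,0,0],[0,0.015,0],-1]
    - [[0,0,0],[0,0.01,0],-1]
    - [[0,0,0],[0,0,0],-1]
    - [[0,0,0],[0,0,0],-1]

```text
time_s: 19.5
tcp_pos: [472.7, 39.2, 119.2]
ee_rot: [-1.567, 0.123, -0.122]
contact_force: [0.3, -0.2, -0.9]
finger_gap: 13.8
```

Run:
```python
from w import *
st()
pic('scene','h2s',325,195,385,265,8.5)
st()
```

```text
t 19.50 tcp [472.7  39.2 119.2] yaw -8.95 y [-4.e-04  0.e+00 -1.e+00] F [ 0.27 -0.21 -0.87] M [-0.04 -0.02  0.03] gap 13.8 q [ 0.03  -0.007  2.143  0.     1.006  0.186]
t 19.55 tcp [473.1  39.1 119.7] yaw -8.97 y [ 7.e-04  1.e-04 -1.e+00] F [ 0.01 -0.74 -1.03] M [ 0.01 -0.11  0.02] gap 13.3 q [ 0.03  -0.008  2.142  0.     1.006  0.186]
```

View pics/h2s.png

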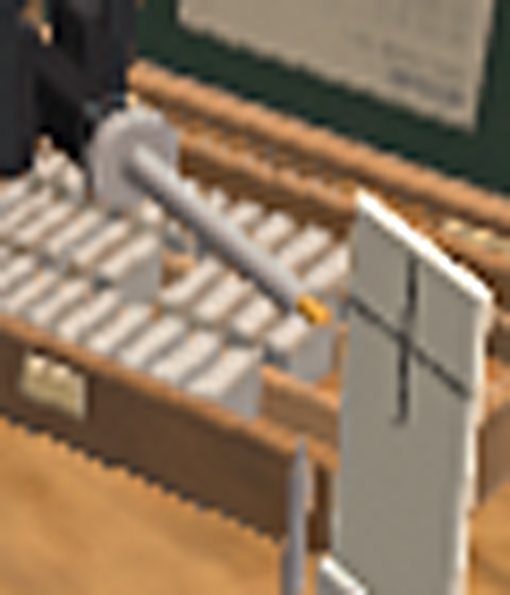

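Run:
```python
from w import *
np.set_printoptions(precision=1,suppress=True)
f=lambda u,v:cp(u,v,325,195,8.5)
x=np.array([np.cos(np.radians(-99)),np.sin(np.radians(-99))]);y=np.array([-x[1],x[0]])
pt=onz("scene",*f(302,444),102)
for z in(139,140,141):
  tip=onz("scene",*f(327,315),z)
  print(z,"pointer sc",pt,"tip sc",tip,"diff in stand x,y",(tip-pt)[:2]@x,(tip-pt)[:2]@y)
# gauge axis direction at z=140 from rod edges
from edge import edge
im=cv2.imread("pics/h2s_full.png")
for nm,a,b in(("lower",(138,185),(295,312)),("upper",(175,165),(305,283))):
  A,B,r=edge(im,f(*a),f(*b),w=1.5,ch=1); p,q=[onz("scene",*k,140)[:2] for k in(A,B)]; d=q-p
  print(nm,"%.2f"%r,np.degrees(np.arctan2(d[1],d[0])))
for nm,a,b,z in(("scrtop",(362,195),(488,297),150),("black line",(352,302),(468,395),120)):
  A,B,r=edge(im,f(*a),f(*b),w=1.5,ch=1,trim=.2); p,q=[onz("scene",*k,z)[:2] for k in(A,B)]; d=q-p
  print(nm,"%.2f"%r,np.degrees(np.arctan2(d[1],d[0])),p,q)
a=im[220:262,345:385];cv2.imwrite('pics/h2z.png',cv2.resize(a,None,fx=14,fy=14,interpolation=cv2.INTER_CUBIC))
```

```text
139 pointer sc [449.7 -85.9 102. ] tip sc [454.8 -86.5 139. ] diff in stand x,y -0.12865538247344524 5.187796293092219
140 pointer sc [449.7 -85.9 102. ] tip sc [453.7 -87.6 140. ] diff in stand x,y 1.0374944136640494 4.280514921222011
141 pointer sc [449.7 -85.9 102. ] tip sc [452.7 -88.6 141. ] diff in stand x,y 2.2036442098015057 3.3732335493516823
lower 0.64 -99.51342628422121
upper 0.52 -104.91697684568554
scrtop 0.43 -100.15917792256295 [489.9 -64.1] [ 480.6 -116.1]
black line 0.55 -97.43501052200745 [485.4 -66.8] [ 479.3 -113.6]
```

View pics/h2z.png

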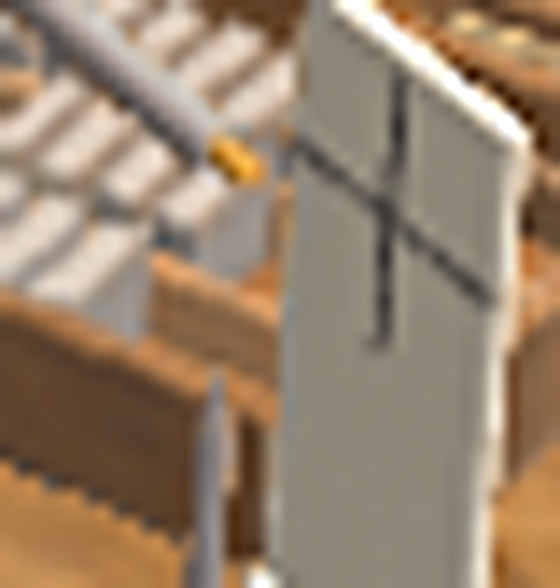

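Call:
step_arm:
  moves:
    - [[0,0,0],[0,0.006,0.0015],-1]
    - [[0,0,0],[0,0.007,0],-1]
    - [[0,0,0],[0,0.005,0],-1]
    - [[0,0,0],[0,0.002,0],-1]
    - [[0,0,0],[0,0,0],-1]
    - [[0,0,0],[0,0,0],-1]

```text
time_s: 20.15
tcp_pos: [473.0, 40.2, 99.2]
ee_rot: [-1.567, 0.124, -0.124]
contact_force: [-0.5, -0.6, -1.1]
finger_gap: 13.4
```

Run:
```python
from w import *
st()
pic('scene','h3s',345,215,390,290,8)
cv2.imwrite('pics/h3z.png',cv2.resize(cv2.imread('pics/h3s_full.png')[205:265,330:390],None,fx=10,fy=10,interpolation=cv2.INTER_CUBIC))
st()
```

```text
t 20.15 tcp [473.   40.2  99.2] yaw -9.02 y [-1.e-04  0.e+00 -1.e+00] F [-0.47 -0.56 -1.06] M [-0.02 -0.08  0.01] gap 13.4 q [0.032 0.019 2.159 0.    0.964 0.19 ]
t 20.20 tcp [473.1  40.2  99.3] yaw -9.02 y [ 2.e-04 -0.e+00 -1.e+00] F [-0.2  -0.17 -1.47] M [ 0.03 -0.07 -0.  ] gap 13.7 q [ 0.032  0.019  2.159 -0.     0.964  0.19 ]
```

View pics/h3z.png

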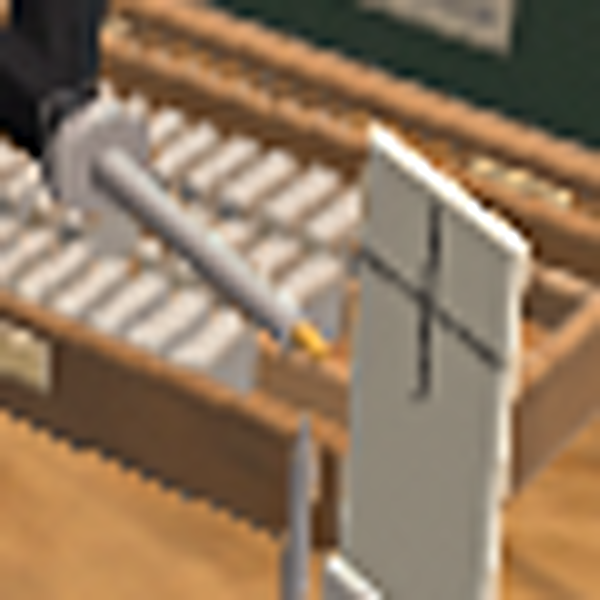

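Run:
```python
import cv2
im=cv2.imread('pics/h3s_full.png')
cv2.imwrite('pics/h3a.png',cv2.resize(im[225:265,350:390],None,fx=15,fy=15,interpolation=cv2.INTER_NEAREST))
for r in range(234,246): print(r,[tuple(int(v) for v in im[r,c][::-1]) for c in range(357,367)])
```

```text
234 [(205, 197, 184), (237, 237, 227), (226, 207, 187), (193, 170, 149), (163, 145, 128), (155, 141, 126), (154, 143, 135), (151, 127, 106), (157, 119, 86), (140, 135, 125)]
235 [(198, 187, 179), (220, 217, 209), (215, 208, 195), (154, 134, 118), (148, 136, 126), (154, 144, 135), (156, 146, 138), (136, 111, 89), (162, 129, 92), (140, 135, 124)]
236 [(164, 150, 145), (193, 182, 175), (195, 189, 186), (158, 151, 149), (150, 141, 137), (156, 147, 140), (157, 148, 140), (133, 106, 82), (170, 135, 97), (141, 135, 125)]
237 [(121, 113, 111), (168, 154, 151), (195, 162, 128), (229, 187, 123), (167, 136, 113), (151, 145, 143), (152, 143, 134), (129, 103, 81), (158, 135, 109), (140, 134, 123)]
238 [(81, 80, 86), (145, 138, 137), (151, 109, 50), (240, 176, 74), (246, 195, 96), (142, 139, 142), (145, 134, 125), (151, 111, 78), (154, 138, 115), (140, 134, 123)]
239 [(197, 145, 103), (134, 123, 116), (113, 89, 62), (162, 113, 41), (254, 194, 81), (227, 172, 101), (172, 121, 85), (177, 120, 73), (153, 137, 115), (139, 134, 123)]
240 [(168, 122, 83), (132, 105, 82), (174, 133, 96), (189, 137, 93), 
[... 219 characters left out ...]
 146, 95), (151, 146, 133), (140, 133, 123)]
242 [(136, 100, 68), (132, 97, 66), (131, 96, 66), (131, 98, 69), (139, 103, 73), (161, 119, 84), (188, 139, 95), (217, 159, 108), (141, 139, 131), (141, 134, 122)]
243 [(133, 99, 68), (135, 100, 68), (136, 100, 70), (134, 99, 68), (132, 98, 68), (131, 96, 66), (138, 102, 70), (157, 117, 82), (139, 135, 126), (141, 134, 121)]
244 [(136, 100, 69), (127, 96, 68), (131, 97, 67), (134, 100, 69), (136, 102, 70), (136, 101, 70), (134, 98, 67), (132, 100, 71), (142, 137, 127), (143, 135, 122)]
245 [(180, 127, 83), (164, 117, 75), (133, 97, 64), (125, 93, 64), (129, 97, 66), (134, 101, 71), (137, 100, 69), (138, 104, 75), (144, 140, 130), (142, 134, 122)]
```

View pics/h3a.png

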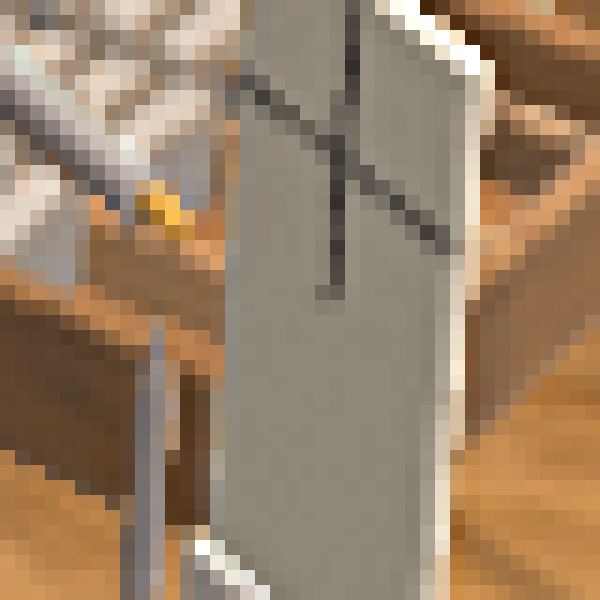

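Run:
```python
from w import *
np.set_printoptions(precision=2,suppress=True)
x=np.array([np.cos(np.radians(-99)),np.sin(np.radians(-99)),0]);y=np.array([-x[1],x[0],0])
Q=onz("scene",372.0,234.0,120)
for off in(29,31):
  O=Q-off*y; print("origin by cross",off,O, "mark px",proj("scene",O),"pointer tip px",proj("scene",O-[0,0,18]),"pointer z60",proj("scene",O-[0,0,60]),"base",proj("scene",O-[0,0,104]))
  for z in(119,120,121):
    T=onz("scene",362.1,239.9,z); print("  z",z,"tip stand xy",(T-O)@x,(T-O)@y)
# pointer axis horizontal check: column by rows
im=cv2.imread("pics/scene0.png")
```

```text
origin by cross 29 [455.18 -81.49 120.  ] mark px [360.96 237.96] pointer tip px [360.5  244.87] pointer z60 [359.47 260.47] base [358.43 276.03]
  z 119 tip stand xy 5.859664038714465 -1.166665841724311
  z 120 tip stand xy 6.9787475674748825 -2.0354380249820774
  z 121 tip stand xy 8.097831096235447 -2.9042102082400505
origin by cross 31 [453.2  -81.17 120.  ] mark px [360.18 238.23] pointer tip px [359.74 245.16] pointer z60 [358.72 260.76] base [357.69 276.33]
  z 119 tip stand xy 5.859664038714453 0.8333341582757242
  z 120 tip stand xy 6.978747567474871 -0.035438024982042175
  z 121 tip stand xy 8.097831096235437 -0.9042102082400157
```

Run:
```python
from w import *
np.set_printoptions(precision=2,suppress=True)
x=np.array([np.cos(np.radians(-99)),np.sin(np.radians(-99)),0]);y=np.array([-x[1],x[0],0])
# average gray over pictures
ims=[cv2.imread(f"pics/{n}.png")[:,:,1].astype(float) for n in("scene0","h1s_full","h2s_full","h3s_full")]
g=np.mean(ims[:],0)
# horizontal line: per column, dark centroid
P=[]
for c in list(range(367,371))+list(range(375,379)):
    v=g[226:246,c]; dk=np.clip(np.median(v)-12-v,0,None); r=np.arange(226,246)
    exp=235.2+(c-372.2)*.83; w=dk*(abs(r-exp)<2.5); 
    if w.sum()>10:P.append((c,(w*r).sum()/w.sum()))
P=np.array(P);k=np.polyfit(P[:,0],P[:,1],1);print(P.round(2).tolist(),k)
V=[]
for r in list(range(227,233))+list(range(238,243)):
    v=g[r,366:380]; c=np.arange(366,380); exp=372.2-(r-235.2)*.09; dk=np.clip(np.median(v)-12-v,0,None)*(abs(c-exp)<2.5)
    if dk.sum()>10:V.append((r,(dk*c).sum()/dk.sum()))
V=np.array(V);kv=np.polyfit(V[:,0],V[:,1],1);print(V.round(2).tolist(),kv)
r=235.
for _ in range(20): c=np.polyval(kv,r); r=np.polyval(k,c)
print("cross",c,r)
Q=onz("scene",c,r,120)
for off in(29,):
  O=Q-off*y; print("origin by cross",off,O, "mark px",proj("scene",O),"pointer tip px",proj("scene",O-[0,0,18]),"z60",proj("scene",O-[0,0,60]))
  for z in(119,120,121):
    T=onz("scene",362.1,239.9,z); print("  z",z,"tip stand xy",(T-O)@x,(T-O)@y)
# pointer column per row (bluish gray vs wood): B-R
b=cv2.imread("pics/scene0.png").astype(float)
for r in range(244,268,2):
    v=b[r,354:366,0]-b[r,354:366,2]; print(r,v.astype(int))
```

```text
[[367.0, 230.83], [368.0, 231.61], [369.0, 232.22], [370.0, 233.22], [375.0, 237.23], [376.0, 238.13], [377.0, 239.14], [378.0, 239.84]] [  0.83 -72.81]
[[227.0, 373.0], [228.0, 373.0], [229.0, 373.0], [230.0, 373.0], [231.0, 372.79], [232.0, 372.52], [238.0, 372.0], [239.0, 372.0], [240.0, 372.0], [241.0, 372.0], [242.0, 372.0]] [ -0.08 391.64]
cross 372.40620230082925 235.2013127344909
origin by cross 29 [452.61 -85.2  120.  ] mark px [361.32 239.19] pointer tip px [360.86 246.13] z60 [359.81 261.76]
  z 119 tip stand xy 1.7944301781042966 0.7918559487396015
  z 120 tip stand xy 2.9135137068647143 -0.07691623451816498
  z 121 tip stand xy 4.032597235625279 -0.9456884177761383
244 [ -60 -102  -95  -70  -62  -65  -66  -66  -69  -68  -63  -14]
246 [ -61  -76  -98 -111 -109  -99  -60  -97  -69  -64  -61  -15]
248 [ -43  -41  -42  -48  -66  -64   -5 -105 -110 -108  -96  -11]
250 [-42 -42 -49 -51 -50 -30 -13 -68 -53 -66 -67 -15]
252 [-47 -45 -46 -47 -46  -6 -13 -37 -56 -50 -37 -19]
254 [-50 -51 -52 -53 -44  -5 -19 -69 -55 -51 -41 -20]
256 [-49 -51 -51 -53 -45  -7 -13 -58 -56 -42 -22 -22]
258 [-119 -107 -109  -42  -58   -4  -14  -58  -57  -42  -18  -21]
260 [-112 -110 -113 -113  -30   -5  -19  -89  -58  -69  -18  -21]
262 [-110 -113 -115 -111  -20   -5  -23 -120  -33  -14  -20  -20]
264 [-115 -116 -116 -116  -24  -10  -50 -126  -33  -11  -16  -19]
266 [-119 -116 -122 -116    6  -11  -54 -119  -12  -13  -17  -17]
```

Call:
step_arm:
  moves:
    - [[0,0,0],[-0.0008,0,0.002],-1]
    - [[0,0,0],[0,0,0],-1]
    - [[0,0,0],[0,0,0],-1]
    - [[0,0,0],[0,0,0],-1]

```text
time_s: 20.6
tcp_pos: [472.6, 42.4, 99.3]
ee_rot: [-1.567, 0.123, -0.124]
contact_force: [0.5, 0.8, -2.2]
finger_gap: 13.9
```

Run:
```python
from w import *
st()
pic('scene','h4s',330,205,390,265,10)
im=cv2.imread('pics/h4s_full.png')
for r in range(233,243): print(r,[tuple(int(v) for v in im[r,c][::-1]) for c in range(356,366)])
st()
```

```text
t 20.60 tcp [472.6  42.4  99.3] yaw -9.01 y [ 2.e-04 -0.e+00 -1.e+00] F [ 0.49  0.78 -2.24] M [ 0.02 -0.07 -0.  ] gap 13.9 q [ 0.037  0.019  2.159 -0.     0.964  0.194]
233 [(198, 190, 177), (176, 145, 112), (211, 195, 180), (229, 215, 200), (227, 210, 191), (210, 186, 165), (183, 162, 142), (161, 143, 126), (169, 142, 118), (188, 146, 108)]
234 [(204, 197, 189), (203, 193, 178), (218, 200, 178), (228, 210, 192), (195, 172, 152), (162, 145, 127), (155, 140, 126), (153, 143, 135), (151, 127, 106), (157, 119, 85)]
235 [(182, 169, 162), (203, 194, 188), (207, 201, 189), (207, 188, 171), (156, 138, 122), (149, 137, 127), (155, 145, 136), (156, 147, 138), (137, 111, 90), (161, 129, 92)]
236 [(140, 130, 125), (174, 162, 157), (186, 180, 177), (177, 156, 132), (157, 141, 131), (151, 143, 137), (156, 146, 138), (157, 147, 139), (134, 107, 81), (169, 135, 98)]
237 [(101, 95, 95), (143, 133, 132), (174, 146, 118), (247, 185, 90), (198, 163, 111), (147, 144, 145), (154, 147, 142), (154, 144, 134), (131, 105, 81), (157, 135, 109)]
238 [(112, 90, 73), (131, 125, 128), (125, 96, 57), (205, 144, 50
[... 227 characters left out ...]
 123, 84), (180, 121, 74), (153, 137, 115)]
240 [(141, 101, 64), (169, 123, 84), (135, 109, 88), (174, 129, 85), (210, 153, 99), (228, 168, 105), (181, 127, 89), (182, 117, 64), (182, 119, 68), (149, 136, 113)]
241 [(130, 94, 60), (129, 94, 64), (128, 95, 65), (150, 112, 78), (158, 118, 85), (174, 132, 94), (210, 151, 102), (224, 159, 104), (208, 147, 95), (151, 146, 134)]
242 [(136, 97, 64), (134, 98, 67), (131, 97, 66), (130, 96, 66), (130, 97, 68), (138, 102, 72), (159, 118, 81), (187, 137, 92), (217, 159, 108), (140, 138, 131)]
t 20.65 tcp [472.5  42.4  99.3] yaw -9.01 y [ 2.e-04  0.e+00 -1.e+00] F [-0.02 -0.39 -1.  ] M [-0.01 -0.08  0.01] gap 13.7 q [0.037 0.019 2.159 0.    0.964 0.194]
```

View pics/h4s.png

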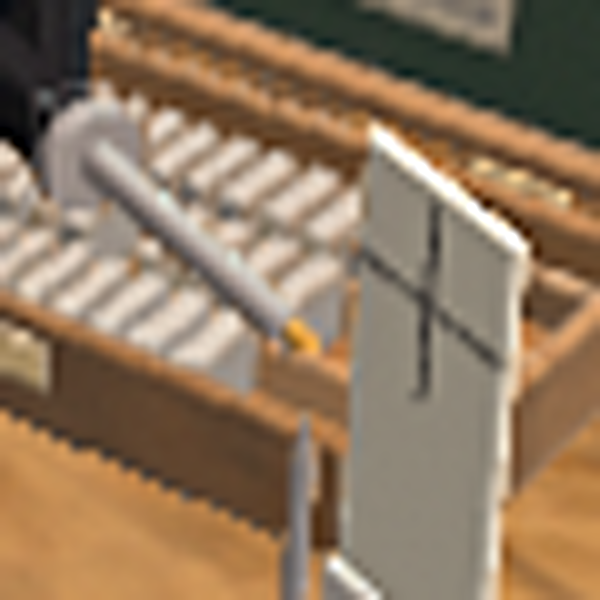

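Run:
```python
from w import *
from edge import edge
np.set_printoptions(precision=2,suppress=True)
x=np.array([np.cos(np.radians(-99)),np.sin(np.radians(-99)),0]);y=np.array([-x[1],x[0],0])
T=onz("scene",361.3,239.2,120)
f=lambda p:((p-[330,205])+.5)*10-.5
for s in(-83,-70,-40,-8,0): print(s,"level",f(proj("scene",T+s*x)),"tail 3mm higher at -83",f(proj("scene",T+s*x+[0,0,-3*s/83])))
im=cv2.imread("pics/h4s_full.png"); cv2.imwrite("pics/h4z.png",cv2.resize(im[212:244,332:366],None,fx=20,fy=20,interpolation=cv2.INTER_CUBIC))
```

```text
-83 level [102.59 161.47] tail 3mm higher at -83 [102.96 150.24]
-70 level [134.39 188.86] tail 3mm higher at -83 [134.76 179.32]
-40 level [210.34 254.25] tail 3mm higher at -83 [210.61 248.72]
-8 level [295.5  327.56] tail 3mm higher at -83 [295.57 326.44]
0 level [317.5 346.5] tail 3mm higher at -83 [317.5 346.5]
```

View pics/h4z.png

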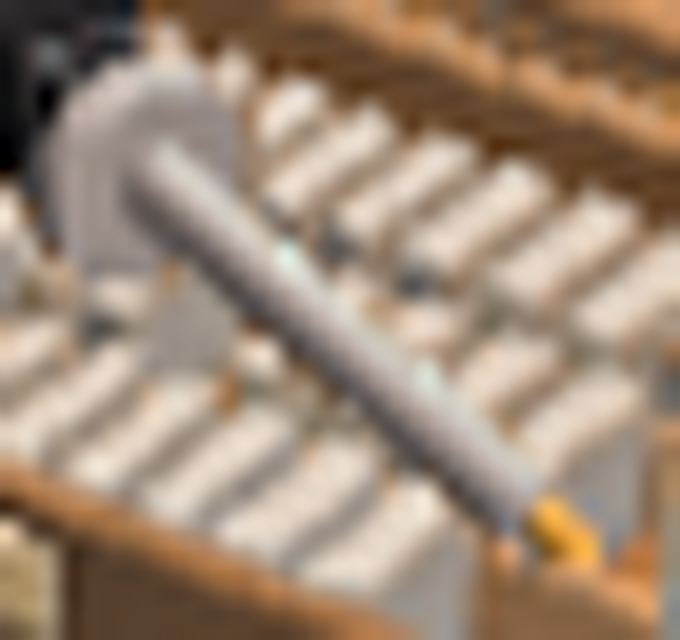

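Run:
```python
from w import *
a=cv2.imread("pics/scene0.png").astype(int);b=cv2.imread("pics/h4s_full.png").astype(int)
for nm,(x0,y0,x1,y1) in dict(flanges=(320,280,372,325),block=(295,262,318,280),slim=(288,244,306,254),plug=(283,203,317,220),ring=(242,186,258,200),rest=(255,200,290,242)).items():
    print(nm,abs(a[y0:y1,x0:x1]-b[y0:y1,x0:x1]).mean().round(1))
st()
```

```text
flanges 2.5
block 2.9
slim 2.9
plug 14.8
ring 3.1
rest 13.8
t 20.65 tcp [472.5  42.4  99.3] yaw -9.01 y [ 2.e-04  0.e+00 -1.e+00] F [-0.02 -0.39 -1.  ] M [-0.01 -0.08  0.01] gap 13.7 q [0.037 0.019 2.159 0.    0.964 0.194]
```

View pics/h4s_full.png

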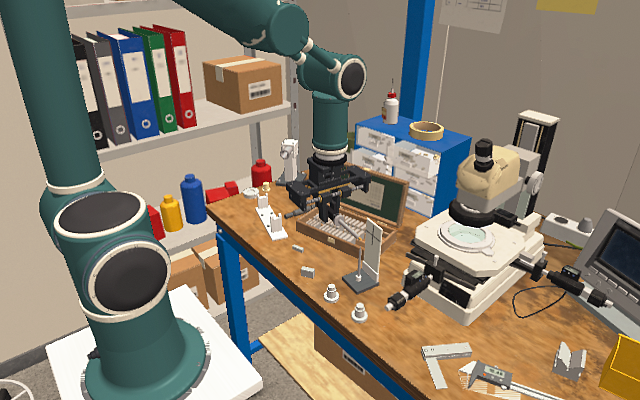

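The gauge is held over the pointer, parallel to the screen, and the bystanders in view haven't moved. The differences at the plug and rest come from the gripper in front of the plug and the gauge having left its rest. Handing in.

```bash
python3 -c "
from bench import ticket
print(ticket.close_job())"
```

```text
the job is handed in; nothing more can be done
None
```

I lifted the gauge off its rest and slid it into the tube until the collar seated. I then drew it straight back out and handed in at about 20.7 s, holding it at the read mark. No verdict was reported.

**Seating:** The way in was free of contact force. The pin then pushed back at about 2 N, and the arm stopped firmly where the collar was expected to seat, with the force rising to about 8 N. After withdrawal the visible pin had shortened from about 16.6 to 6.6 mm in the top view, so the reading is about 10 mm.

**Reading pose:**
- **Orientation:** The tool is level, and its yaw is -9.0° against about -9° measured for the stand. In the image the rod looked level to within about 1°.
- **Tip position:** In the scene camera the tip is within about 0.5–1 px (1–2 mm) of the mark taken from the screen's cross and the pointer.
- **Height:** The tip height of about 120 mm comes from the commanded moves since the rest. It was not measured separately.

**Checks that disagreed or were missing:**
- **Position along the gauge:** At the stand the arm hid the tip from the top camera. The scene view and the estimate from the robot and the earlier top views differed by about 3 mm, and I set the pose between them, nearer the scene view.
- **Screen offset:** I could not tell whether the 31 mm is to the screen's face or its middle, which leaves 1–2 mm of doubt across the screen.
- **Bystanders:** The flanges, block, slim block and ring had not moved. The plug was partly hidden behind the gripper, so I could not confirm it by picture, but I felt no contact near it.

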